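# Burnish a plate's joint, then clear the bench into the drawer

### The arm

A 6-joint arm with a two-finger parallel gripper is mounted at the origin on the work surface. World frame = base frame: x ahead of the robot, y to its left, z up, the work surface at z = 0. Lengths are in m, angles in rad, forces in N, time in s.
With the tool pointing down it reaches from about 0.3 to 1 m from the base axis. Payload 5.1 kg.
Tool frame: the origin (TCP) lies at the very end of the fingers, on their centre line; the grasp point (between the pads) lies 19 mm behind it; z points along the fingers, y is the direction in which the jaws open and shut (so a half turn about z gives the same grasp; the last joint's range is limited). The gripper opens to 95 mm and grips with 3 to 60 N. Pads are 20 mm wide; open, the fingers measure 119 mm over their backs; the gripper's body (75 mm by 180 mm) begins 59 mm behind the grasp point.
Start: joints at [1.242, 0.124, 1.65, -0, 1.367, -0.083], TCP at [0.158, 0.63, 0.215] pointing down, gripper open.
Joint ranges: [-2.61, 2.61], [-1.02, 2.33], [0.03, 2.71], [-1.35, 4.49], [0.32, 2.68], [-2.91, 2.91]. Speed limits (rad/s): [2.57, 2.57, 3.14, 3.14, 3.14, 3.14].

### API

Orientations are given as a unit quaternion [x, y, z, w].
In Python, from rig import manip gives the robot as it stands.
- The arm moves only by the tool arm_command, never from a script. Its argument "plan" is a list of rows, each a list of 7 numbers: the shift along the tool's x, y, z in cm, then the turn, a rotation vector about the tool's x, y, z in degrees, then the opening in per cent of the stroke, from 0 (shut) to 100 (fully open). In form: [[x, y, z, wx, wy, wz, claw], ...]. A call has exactly 8 rows; each row is the pose to reach, as a shift and turn from the pose commanded when the call began, along the tool's axes at that moment; what a row does not reach only later rows make up. A row lasts 1/8 s, in which the tool goes at most 62.5 mm and 10.7 degrees, less where a joint would pass 70% of its speed; a pose out of reach is approached as far as the arm can. A call with a gripper value outside its range is refused whole. The fingers move at their own pace and stop on an object; "squeeze" is the grip in N (left out, the last holds). Time passes only in rows, so rows that repeat a pose let the fingers close, or fill a call up. It gives the time, the measured TCP pose, the force and the opening at its end, in the units of the state.
- manip.sense(): the state, without advancing time (a new reading comes with each control period).
- manip.snapshot(name): name is "side" or "top"; returns the picture (480x640x3 uint8, red, green, blue); there is no depth.
- manip.calibration(name): a dict with "mtx" (3x3 intrinsics, pixels), "D" ([k1, k2, p1, p2, k3] as OpenCV has them; the pictures are not rectified), "rvec" (rotation vector, rad) and "tvec" (3), from world to camera coordinates, as OpenCV has them. Camera axes: x right, y down, z forward; pixel columns grow to the right and rows downward; lengths in m; the calibration is good to about 2 mm. A picture is of the moment at which its call begins. calibration takes no time and is no camera call.
- manip.close_job(): hands the job in, once; it reports no verdict.
Trained networks look in the newest picture that a camera, given by its name, has taken for a name from the list of things; names that differ only in an ending like _2 or _b are one class to them, and where a whole thing is asked for, a point or a joint stands for the part that bears it (a point fixed in the world has none). Each returns a list of dicts, best first, with "conf" (0 to 1); they miss things now and then, are a little off and sometimes report something else, mostly with a low value. They report only what shows in the picture. A call takes as long as a camera call. They do not tell look-alikes from the thing itself.
- manip.search_frame(camera, target): "position" ([x, y, z] in m, in world coordinates, good to about 4 mm: the middle of the surface that is visible of it).
The state is a dict: "t": time; "qpos": joint angles; "joint_velocities": joint speeds; "joint_torque": joint torques, N m; "tool_pos": TCP position; "tcp_rot": TCP orientation; "ft_force": force on the tool from outside, world axes, zero at the start; "torque": the same for the moment, N m; "gripper_width": opening from 0.0 (shut) to 1.0 (fully open).
Only numpy, scipy, OpenCV 4.12 (cv2) and the standard library are available. Lean on these libraries where they do the work, as an engineer would, in place of code of your own. Each camera call takes 0.05 s, during which the arm holds its last target.

### The job

Finish the joint on the brass and copper plate: hold the red-handled burnisher and draw its tip slowly along the dark joint line, right at the surface, from the blue dot round the corner to the red dot. Then clear up: the burnisher and every graver case (two to four coloured boxes) go into the bench drawer, which stands ajar and must be pulled open; lay them inside and slide it fully shut without slamming it. Leave the jar, the little vise and the tool rack where they stand.

Things in the scene. Friction and masses are not known exactly. Their poses are not given: they have to be found in the camera images.
- burnisher: burnisher: square red handle 90 x 24 x 24 mm, a steel rod 8 mm thick reaching 60 mm out of one end, 150 mm over all, about 110 g, balancing 8 mm from the handle's centre towards the rod. Origin at the middle of the handle's underside, x towards the tip. Starts lying on the bench to the robot's left; any of its four sides may be down.
- burnisher_grip (a point): centre of the burnisher's handle, on its axis (12 mm above the bench as it lies); a good place to grip, across the 24 mm
- burnisher_tip (a point): round tip of the burnisher, on its axis, 105 mm from burnisher_grip
- plate: fixed black block 130 x 120 x 40 mm high, flat-topped, faced with brass and a copper patch in one corner. Origin at the centre of its underside, x along the 130 mm. The dark joint line round the patch is an L of two straight legs: from (-15, 45) (seam0, blue dot) to the corner (-15, -20) (seam2) to (50, -20) mm (seam4, red dot) in this frame.
- seam0 (a point): start of the joint, at the blue dot, on the top surface (41 mm above the bench)
- seam1 (a point): middle of the first leg of the joint, on the surface
- seam2 (a point): corner of the joint, on the surface
- seam3 (a point): middle of the second leg of the joint, on the surface
- seam4 (a point): end of the joint, at the red dot, on the surface
- drawer (a joint): how far the drawer of the bench-top wooden cabinet (280 x 280 x 90 mm high) is pulled out, m: 0 shut, 0.197 fully out; it starts ajar by 30 to 60 mm. It slides with about 1 N of friction, stays where it is left and moves towards -x of drawer_in's frame when opened.
- drawer_handle (a point): middle of the drawer's horizontal bar handle: a steel bar 11 mm thick and 120 mm long across the drawer's front, its axis 45 mm in front of the front panel (39 mm free behind it between two end posts), 58 mm above the bench (32 mm below the cabinet's top). It moves with the drawer.
- drawer_in (a point): point on the drawer's inner floor in the middle of the foot of its front wall, 22 mm above the bench, moving with the drawer; x points into the cabinet, y left, z up. Inside: x 0 to 235 mm, y -119 to 119 mm, walls 46 mm high, 6 mm thick; handle bar at x = -66 mm. Fully out, the front 190 mm of floor is clear of the cabinet's roof. Things higher than the walls stop it shutting.
- case_blue: flat hard case of gravers, plain blue plastic box 64 x 40 x 22 mm with a black line round its edge and a paper label on top, 60 g; it may be absent. Origin at the centre of its underside, x along the 64 mm, y along the 40 mm, z up (22 mm). Starts lying flat on the bench to the robot's right, any yaw.
- case_orange: flat hard case of gravers, plain orange plastic box 64 x 40 x 22 mm with a black line round its edge and a paper label on top, 60 g; it may be absent. Origin at the centre of its underside, x along the 64 mm, y along the 40 mm, z up (22 mm). Starts lying flat on the bench to the robot's right, any yaw.
- case_green: flat hard case of gravers, plain green plastic box 64 x 40 x 22 mm with a black line round its edge and a paper label on top, 60 g; it may be absent. Origin at the centre of its underside, x along the 64 mm, y along the 40 mm, z up (22 mm). Starts lying flat on the bench to the robot's right, any yaw.
- case_white: flat hard case of gravers, plain white plastic box 64 x 40 x 22 mm with a black line round its edge and a paper label on top, 60 g; it may be absent. Origin at the centre of its underside, x along the 64 mm, y along the 40 mm, z up (22 mm). Starts lying flat on the bench to the robot's right, any yaw.
- jar: bystander: amber glass jar 56 mm wide, 75 mm high, loose, beyond the plate; leave it alone. Origin under its centre.
- vise: bystander: round dark engraver's vise, 92 mm wide, 74 mm high, loose and heavy, beyond the cases; leave it alone. Origin under its centre.
- rack: bystander: dark wooden tool rack 60 x 100 mm with four coloured handles standing in it, 87 mm high, loose, left of the plate; leave it alone. Origin under its centre.
There are look-alikes about, which are no part of the job. Of the things like the case_blue, leave any that is turquoise; of the rest the larger one is meant.

How it is judged:
By the outcome, as a careful person would: the job done as asked, in the order asked, and still so for the second after the job is handed in, with the robot touching nothing.
Of case_blue, case_orange, case_green, case_white only 2 to 4 are there at a start; the rules pass over those that are not, and their reading is None.
At some moment in a run one of case_blue, case_orange, case_green, case_white may be knocked a few centimetres aside while the robot is not near it.
Once in a run the grip may slacken for a moment while it holds something.
It also fails if it takes over 210 s, if anything falls off the work surface, if the arm or the gripper's body presses on something with over 40 N, if the wrist force passes 120 N, or if a joint passes its speed limit or range.

## Working session

There is one attempt and no reset: what is moved stays moved. The work goes in short steps, Python scripts to look and compute and a tool call to move; the robot and the scene stay as the last step left them, time stands still between calls to the robot, and variables do not carry over. Pictures are saved under pics/ and viewed, and the job is handed in when it is done.

Besides the shell and the picture viewer there is one more tool, called after "Call:" as a command line: name --pt "numbers of a row" for each row, then --argument value for the rest. arm_command: Moves the arm, as the interface text tells. Its arguments: {"type":"object","properties":{"plan":{"type":"array"},"squeeze":{"type":"number"}},"required":["plan"]}

```bash
ls; mkdir -p pics; python3 - <<'E'
from rig import manip
import cv2
for n in("side","top"):
    im=manip.snapshot(n); cv2.imwrite(f"pics/{n}0.png",im[:,:,::-1]); print(n,manip.calibration(n))
print(manip.sense())
E
```

```text
pics
side {'mtx': array([[478.37483884,   0.        , 323.66110709],
       [  0.        , 478.37483884, 240.72114814],
       [  0.        ,   0.        ,   1.        ]]), 'D': array([-0.13112238,  0.        ,  0.        ,  0.        ,  0.        ]), 'rvec': array([ 2.02628102, -0.56783513,  0.35457172]), 'tvec': array([-0.45589359,  0.22383705,  0.91324149])}
top {'mtx': array([[468.00721467,   0.        , 312.9998512 ],
       [  0.        , 468.00721467, 245.3404792 ],
       [  0.        ,   0.        ,   1.        ]]), 'D': array([-0.01579932,  0.        ,  0.        ,  0.        ,  0.        ]), 'rvec': array([ 2.11290717, -2.12057296,  0.21485491]), 'tvec': array([0.0433228 , 0.58852765, 1.11843343])}
{'t': 0.1, 'qpos': array([ 1.24240645e+00,  1.24462035e-01,  1.65152680e+00, -1.53555111e-05,
        1.36750594e+00, -8.26120744e-02]), 'joint_velocities': array([-0.00067432, -0.00350698, -0.00255357, -0.00086898,  0.00219489,
        0.00033305]), 'joint_torque': array([ 4.54473748e-04, -4.18877828e+01, -3.61098218e+01,  7.77278468e-02,
        4.61623573e-02, -4.56677469e-05]), 'tool_pos': array([0.15800442, 0.6299055 , 0.21350193]), 'tcp_rot': array([ 1.22578228e-01,  9.92458399e-01, -9.32581749e-04, -1.86710843e-04]), 'ft_force': array([ 0.06962656,  0.28798528, -0.02281527]), 'torque': array([ 0.02515214,  0.02474489, -0.00480082]), 'gripper_width': 0.9999226922178743}
```

View pics/side0.png

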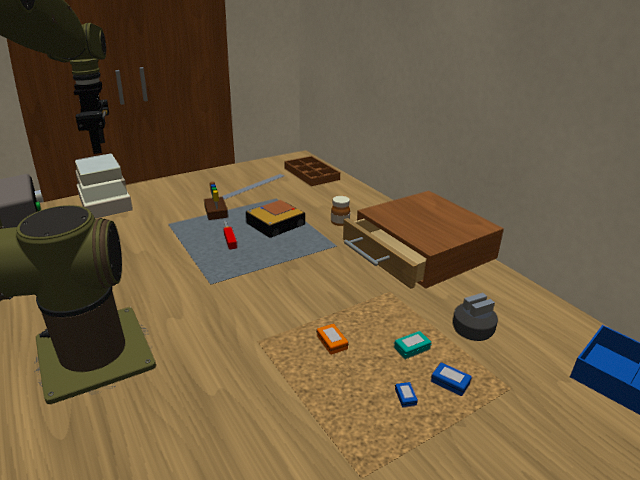

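View pics/top0.png

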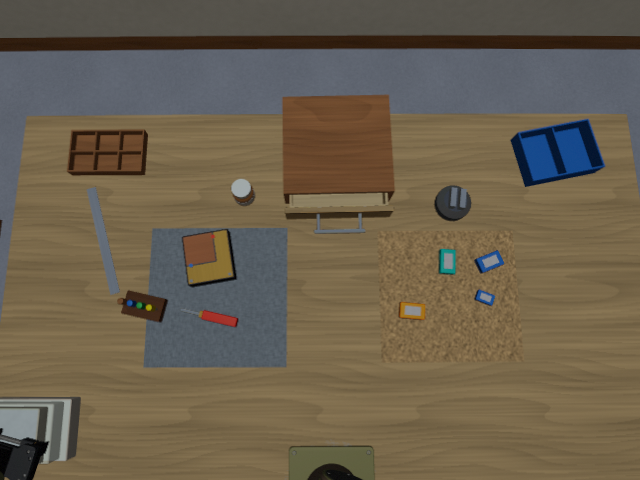

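The side and top views show the burnisher at top (218,318) with its rod pointing left, the plate at (208,258), and the drawer handle at (340,231). The orange case is at (412,311) and the large blue one at (490,262). The turquoise case (448,262) and the small blue one (485,297) are decoys. No green or white case shows. Next I'll measure.

```bash
cat > h.py <<'E'
from rig import manip
import cv2, numpy as np
from scipy.spatial.transform import Rotation as R
def cal(n):
    c=manip.calibration(n); return c['mtx'],c['D'],c['rvec'],c['tvec']
def w(n,uv,z):
    K,D,r,t=cal(n); p=cv2.undistortPoints(np.array(uv,float).reshape(-1,1,2),K,D).reshape(-1,2)
    Rm=cv2.Rodrigues(r)[0]; o=-Rm.T@t
    d=np.c_[p,np.ones(len(p))]@Rm
    z=np.broadcast_to(z,len(p))
    return o+d*((z-o[2])/d[:,2])[:,None]
def px(n,P):
    K,D,r,t=cal(n); return cv2.projectPoints(np.array(P,float).reshape(-1,1,3),r,t,K,D)[0].reshape(-1,2)
def crop(n,name,x0,y0,x1,y1,s):
    im=manip.snapshot(n); c=cv2.resize(im[y0:y1,x0:x1],None,fx=s,fy=s,interpolation=cv2.INTER_CUBIC)
    cv2.imwrite('pics/'+name,c[:,:,::-1])
    return im
E
python3 - <<'E'
from h import *
im=crop("top","plate0.png",110,210,270,340,5)
cv2.imwrite('pics/drawer0.png',cv2.resize(im[180:250,270:410],None,fx=5,fy=5,interpolation=2)[:,:,::-1])
cv2.imwrite('pics/cases0.png',cv2.resize(im[230:340,380:530],None,fx=5,fy=5,interpolation=2)[:,:,::-1])
for n in ["burnisher","burnisher_tip","burnisher_grip","plate","seam0","seam2","seam4","drawer_handle","drawer_in","case_blue","case_orange","case_green","case_white","jar","rack","vise"]:
  print(n,[(np.round(d['position'],3),round(d['conf'],2)) for d in manip.search_frame("top",n)])
s=cv2.imwrite('pics/s1.png',cv2.resize(manip.snapshot("side")[170:290,180:440],None,fx=3,fy=3,interpolation=2)[:,:,::-1])
E
```

```text
burnisher [(array([0.413, 0.28 , 0.023]), 0.82)]
burnisher_tip [(array([0.41 , 0.286, 0.025]), 0.63), (array([ 0.683, -0.024,  0.051]), 0.6)]
burnisher_grip [(array([0.414, 0.287, 0.027]), 0.71)]
plate [(array([0.559, 0.304, 0.041]), 0.85)]
seam0 [(array([0.558, 0.303, 0.046]), 0.95)]
seam2 [(array([0.558, 0.303, 0.046]), 0.95)]
seam4 [(array([0.558, 0.303, 0.046]), 0.95)]
drawer_handle [(array([ 0.684, -0.024,  0.048]), 0.87)]
drawer_in [(array([ 0.685, -0.024,  0.054]), 0.79)]
case_blue [(array([ 0.552, -0.41 ,  0.024]), 0.64), (array([ 0.548, -0.303,  0.024]), 0.63), (array([ 0.46 , -0.399,  0.014]), 0.56)]
case_orange [(array([ 0.428, -0.21 ,  0.024]), 0.89)]
case_green []
case_white []
jar [(array([0.732, 0.222, 0.075]), 0.81)]
rack [(array([0.439, 0.46 , 0.029]), 0.57), (array([ 0.683, -0.024,  0.055]), 0.29)]
vise [(array([ 0.698, -0.32 ,  0.046]), 0.62)]
```

View pics/plate0.png

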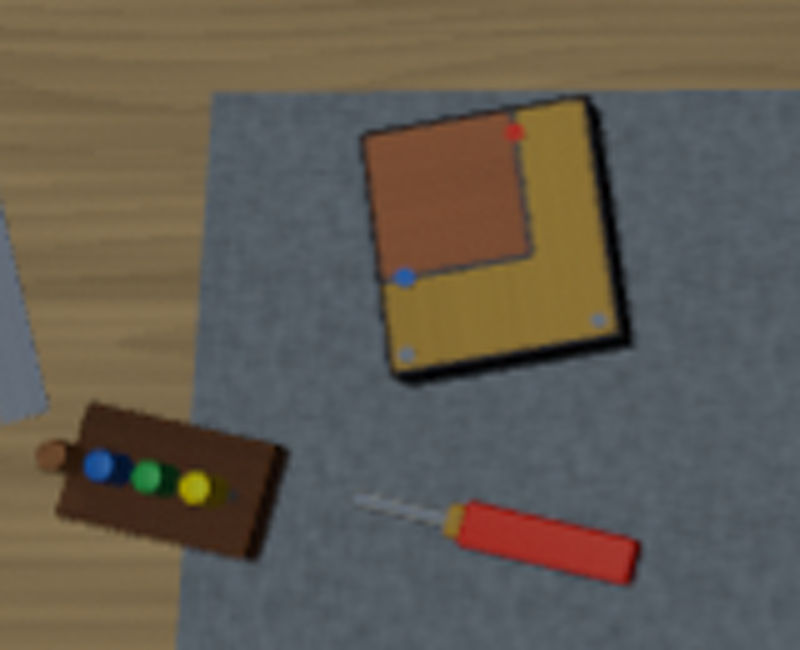

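View pics/drawer0.png

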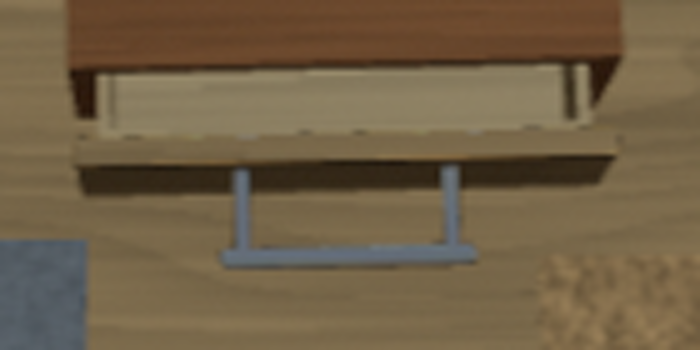

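View pics/cases0.png

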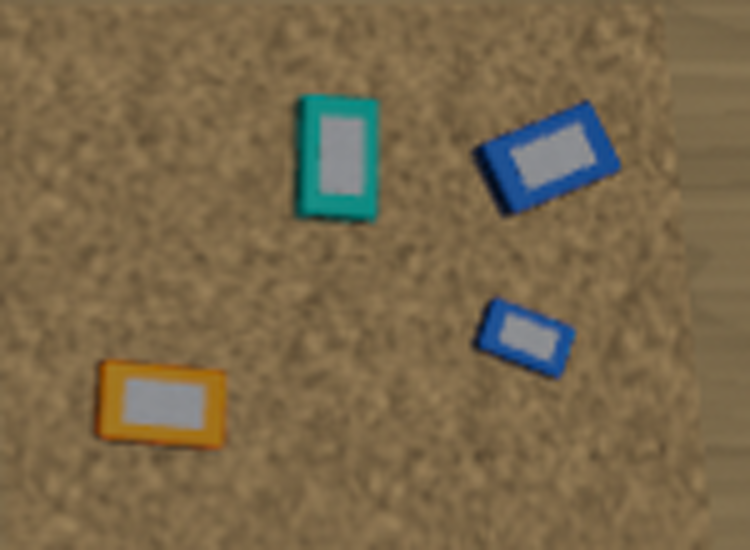

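View pics/s1.png

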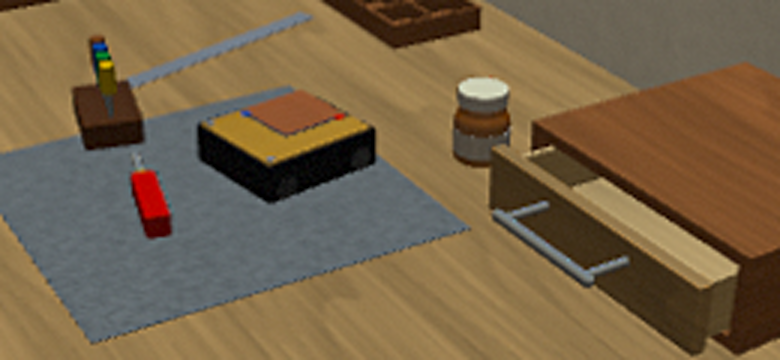

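```bash
python3 - <<'E'
from h import *
f=lambda pts,x0,y0: (np.array(pts,float)+.5)/5-.5+[x0,y0]
pl=w("top",f([(362,133),(586,97),(620,332),(392,375)],110,210),.04)
print("plate corners\n",pl.round(4),"sides",np.linalg.norm(np.diff(pl,axis=0),axis=1))
s=w("top",f([(405,277),(529,254),(514,132)],110,210),.041); print("seam\n",s.round(4),np.linalg.norm(np.diff(s,axis=0),axis=1))
# fit plate pose: pts local
loc=np.array([(-15,45),(-15,-20),(50,-20),(65,60),(65,-60),(-65,-60),(-65,60)])/1000
obs=np.r_[s[:,:2],pl[[0,1,2,3],:2]]
from scipy.optimize import least_squares
def res(p):
    c,sn=np.cos(p[2]),np.sin(p[2]);return (loc@np.array([[c,sn],[-sn,c]])+p[:2]-obs).ravel()
r=least_squares(res,[.55,.3,0]);print("pose",r.x,"res mm",(r.fun*1000).round(1))
c,sn=np.cos(r.x[2]),np.sin(r.x[2]);print((loc[:3]@np.array([[c,sn],[-sn,c]])+r.x[:2]).round(4))
b=w("top",f([(360,499),(448,519)],110,210),.012); print("rod",b.round(4))
h=w("top",f([(470,500),(638,542),(628,582),(460,538)],110,210),.024); print("handle top",h.round(4),np.linalg.norm(np.diff(h,axis=0),axis=1),h.mean(0))
d=w("top",f([(222,257),(476,253)],270,180),.058);print("bar",d.round(4),d.mean(0))
d=w("top",f([(78,162),(617,150)],270,180),.068);print("front panel",d.round(4))
print("orange",(q:=w("top",f([(103,361),(227,370),(222,447),(99,437)],380,230),.022)).round(4),q.mean(0),np.linalg.norm(np.diff(q,axis=0),axis=1))
print("blue",(q:=w("top",f([(479,148),(588,103),(620,163),(513,212)],380,230),.022)).round(4),q.mean(0),np.linalg.norm(np.diff(q,axis=0),axis=1))
print("turq",(q:=w("top",f([(302,96),(378,98),(375,221),(298,216)],380,230),.022)).round(4),q.mean(0),np.linalg.norm(np.diff(q,axis=0),axis=1))
E
```

```text
plate corners
 [[0.6177 0.3778 0.04  ]
 [0.6363 0.2631 0.04  ]
 [0.5143 0.2419 0.04  ]
 [0.4928 0.3562 0.04  ]] sides [0.11614552 0.12387028 0.11623883]
seam
 [[0.5426 0.3517 0.041 ]
 [0.5542 0.2892 0.041 ]
 [0.6177 0.2993 0.041 ]] [0.06359739 0.06434071]
pose [0.5652578  0.31013403 0.17278299] res mm [ 0.2  0.1 -0.3 -1.4  0.2 -0.3  1.3  2.6  3.3 -0.9 -2.7 -2.1 -1.9  1.9]
[[0.5427 0.3519]
 [0.5539 0.2879]
 [0.618  0.299 ]]
rod [[0.4327 0.3769 0.012 ]
 [0.4224 0.3315 0.012 ]]
handle top [[0.4312 0.3179 0.024 ]
 [0.41   0.2324 0.024 ]
 [0.3902 0.2369 0.024 ]
 [0.4123 0.3222 0.024 ]] [0.0880658  0.02033775 0.08806197] [0.41092762 0.27735932 0.024     ]
bar [[ 0.626   0.0385  0.058 ]
 [ 0.6276 -0.0903  0.058 ]] [ 0.62682369 -0.02591451  0.058     ]
front panel [[ 0.6733  0.1113  0.068 ]
 [ 0.6788 -0.1622  0.068 ]]
orange [[ 0.4493 -0.1796  0.022 ]
 [ 0.4444 -0.2425  0.022 ]
 [ 0.4058 -0.238   0.022 ]
 [ 0.4111 -0.1761  0.022 ]] [ 0.42763967 -0.20903339  0.022     ] [0.06301104 0.0388957  0.06212746]
blue [[ 0.5582 -0.379   0.022 ]
 [ 0.5817 -0.4377  0.022 ]
 [ 0.55   -0.4518  0.022 ]
 [ 0.5247 -0.3942  0.022 ]] [ 0.55364078 -0.4156718   0.022     ] [0.0631956  0.03463882 0.06288443]
turq [[ 0.5859 -0.2887  0.022 ]
 [ 0.5847 -0.3283  0.022 ]
 [ 0.5203 -0.3226  0.022 ]
 [ 0.5231 -0.283   0.022 ]] [ 0.55350833 -0.3056574   0.022     ] [0.03955801 0.06464965 0.03964511]
```

```bash
cat >> h.py <<'E'
def Rt(head,tilt=0,down=1):
    # tool x heading (deg) in the horizontal, z down; tilt>0: tool x dips below the horizontal
    c,s=np.cos(np.radians(head)),np.sin(np.radians(head))
    M=np.array([[c,s,0],[s,-c,0],[0,0,-1.]])
    return M@R.from_euler('y',-tilt,degrees=True).as_matrix()  # checked by print
def rows(pts,verbose=True):
    """pts: list of (pos,Rmat); prints rows from the measured pose"""
    s=manip.sense(); p0=s['tool_pos']; R0=R.from_quat(s['tcp_rot']).as_matrix()
    print("t",round(s['t'],2),"tcp",p0.round(4),"F",s['ft_force'].round(1),"w",round(s['gripper_width'],3),"xhead",round(float(np.degrees(np.arctan2(R0[1,0],R0[0,0]))),1),"xdip",round(float(np.degrees(np.arcsin(-R0[2,0]))),1),"q",s['qpos'].round(2))
    for p,M in pts:
        d=R0.T@(np.array(p)-p0)*100; rv=R.from_matrix(R0.T@M).as_rotvec(degrees=True)
        print(np.r_[d.round(2),rv.round(1)].tolist())
E
python3 - <<'E'
from h import *
print(Rt(77,30).round(2))
rows([([.411,.2774,.12],Rt(77)),([.411,.2774,.004],Rt(77))])
f=lambda pts,x0,y0: (np.array(pts,float)+.5)/5-.5+[x0,y0]
print(w("top",f([(70,70),(622,58)],270,180),.09))
E
```

```text
[[ 0.19  0.97 -0.11]
 [ 0.84 -0.22 -0.49]
 [-0.5   0.   -0.87]]
t 1.0 tcp [0.1582 0.6304 0.2147] F [ 0.1 -0.3  0.4] w 1.0 xhead 165.9 xdip -0.0 q [ 1.24  0.12  1.65  0.    1.37 -0.08]
[-33.11, -28.09, 9.47, -0.0, 0.0, 88.9]
[-33.11, -28.09, 21.07, -0.0, 0.0, 88.9]
[[ 0.71496503  0.11442741  0.09      ]
 [ 0.72039817 -0.16260154  0.09      ]]
```

Call:
arm_command --pt "-33.1 -28.1 9.5 0 0 89 60" --pt "-33.1 -28.1 9.5 0 0 89 60" --pt "-33.1 -28.1 9.5 0 0 89 60" --pt "-33.1 -28.1 9.5 0 0 89 60" --pt "-33.1 -28.1 9.5 0 0 89 60" --pt "-33.1 -28.1 9.5 0 0 89 60" --pt "-33.1 -28.1 9.5 0 0 89 60" --pt "-33.1 -28.1 9.5 0 0 89 60" --squeeze 40

```text
t: 2.0
tool_pos: [0.412, 0.2741, 0.1187]
tcp_rot: [0.77, 0.638, -0.001, 0.0]
ft_force: [0.6, 0.4, -1.4]
gripper_width: 0.6
```

```bash
python3 - <<'E'
from h import *
crop("top","b1.png",110,210,270,340,5)
rows([([.411,.2774,.12],Rt(77)),([.411,.2774,.004],Rt(77))])
E
```

```text
t 2.05 tcp [0.412  0.2749 0.119 ] F [0.3 0.7 0.4] w 0.602 xhead 79.2 xdip 0.1 q [ 0.48 -0.14  2.08 -0.    1.2   0.67]
[0.23, -0.14, -0.1, -0.0, 0.1, 2.2]
[0.24, -0.14, 11.5, -0.0, 0.1, 2.2]
```

View pics/b1.png

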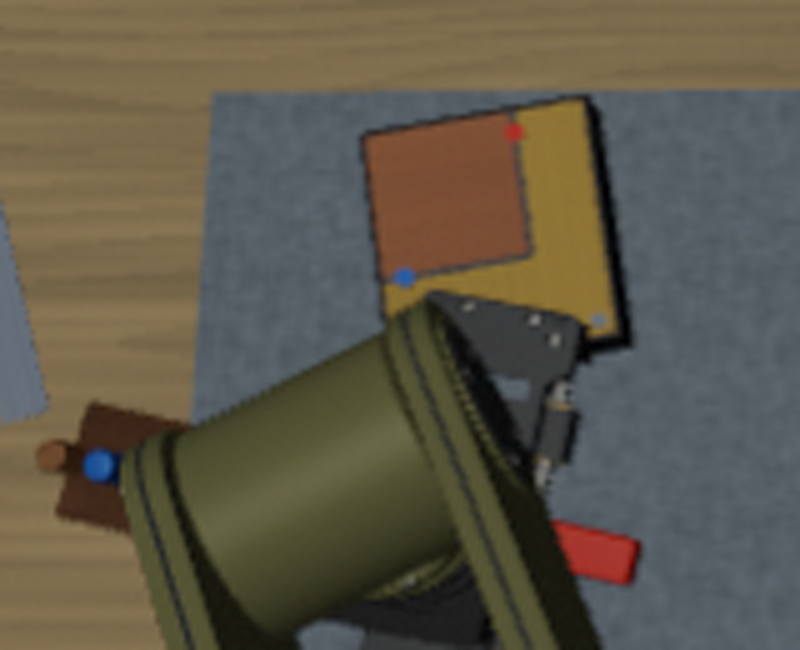

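Call:
arm_command --pt "0.23 -0.14 2 0 0 2.2 60" --pt "0.23 -0.14 6 0 0 2.2 60" --pt "0.23 -0.14 9.5 0 0 2.2 60" --pt "0.23 -0.14 11.4 0 0 2.2 60" --pt "0.23 -0.14 11.4 0 0 2.2 60" --pt "0.23 -0.14 11.4 0 0 2.2 60" --pt "0.23 -0.14 11.4 0 0 2.2 10" --pt "0.23 -0.14 11.4 0 0 2.2 10"

```text
t: 3.05
tool_pos: [0.4106, 0.2803, 0.0067]
tcp_rot: [0.778, 0.628, 0.001, 0.0]
ft_force: [-0.9, 1.1, -0.4]
gripper_width: 0.444
```

Call:
arm_command --pt "0 0 0 0 0 0 10" --pt "0 0 0 0 0 0 10" --pt "0 0 0 0 0 0 10" --pt "0 0 -1 0 0 0 10" --pt "0 0 -4 0 0 0 10" --pt "0 0 -8 0 0 0 10" --pt "0 0 -10 0 0 0 10" --pt "0 0 -10 0 0 0 10"

```text
t: 4.05
tool_pos: [0.4112, 0.2806, 0.108]
tcp_rot: [0.778, 0.628, 0.002, 0.0]
ft_force: [0.1, 0.2, -1.8]
gripper_width: 0.249
```

```bash
python3 - <<'E'
from h import *
im=crop("side","c1.png",150,150,350,300,4)
s=manip.sense();rows([])
M=R.from_quat(s['tcp_rot']).as_matrix()
g=s['tool_pos']-M[:,2]*.008
print("expect grip,tip px",px("side",[g,g+M[:,0]*.105]),"top",px("top",[g,g+M[:,0]*.105]))
E
```

```text
t 4.1 tcp [0.4101 0.28   0.1062] F [-0.5 -0.1 -1.9] w 0.251 xhead 77.8 xdip -0.0 q [ 0.49 -0.13  2.09  0.    1.18  0.7 ]
expect grip,tip px [[227.53704479 204.33751998]
 [221.31812536 189.2842232 ]] top [[210.68164756 316.20737529]
 [167.18958286 306.70931146]]
```

View pics/c1.png

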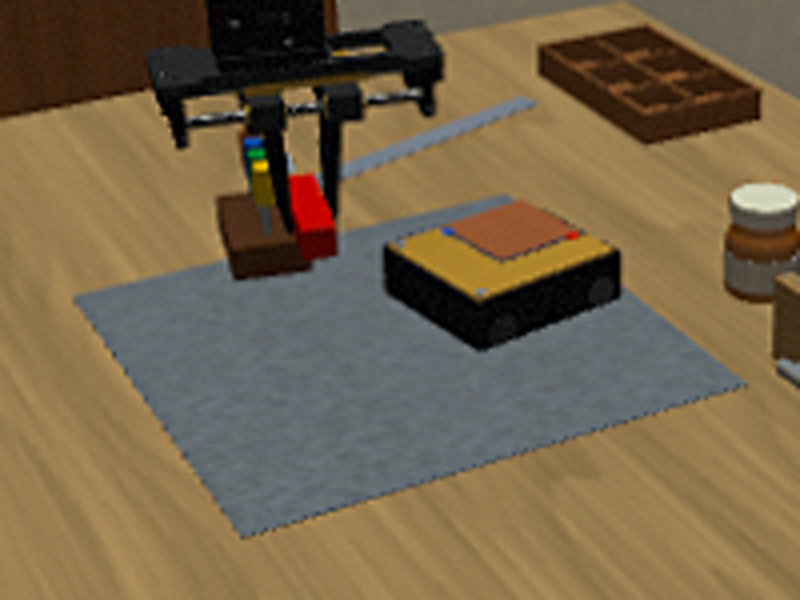

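```bash
cat >> h.py <<'E'
S0,S2,S4=np.array([.5427,.3519,.041]),np.array([.5539,.2879,.041]),np.array([.618,.299,.041])
def tipto(P,head=0,tilt=35,L=.102,off=.007):
    M=Rt(head,tilt); return np.array(P)-L*M[:,0]+off*M[:,2], M
def tipnow(L=.102,off=.007):
    s=manip.sense();M=R.from_quat(s['tcp_rot']).as_matrix()
    return s['tool_pos']+L*M[:,0]-off*M[:,2]
E
python3 - <<'E'
from h import *
for n in("side","top"):
    K,D,r,t=cal(n); print(n,-cv2.Rodrigues(r)[0].T@t)
rows([tipto(S0+[0,0,.05])])
E
```

```text
side [ 0.015904   -0.81681028  0.65155202]
top [0.35415485 0.04375007 1.21317569]
t 4.1 tcp [0.4101 0.28   0.1062] F [-0.5 -0.1 -1.9] w 0.251 xhead 77.8 xdip -0.0 q [ 0.49 -0.13  2.09  0.    1.18  0.7 ]
[7.98, 2.88, -3.75, 23.7, -29.5, 75.2]
```

Call:
arm_command --pt "1 0.5 -3.8 3 -3.7 9.4 10" --pt "2 1 -3.8 5.9 -7.4 18.8 10" --pt "3 1.4 -3.8 8.9 -11 28 10" --pt "4 1.8 -3.8 11.9 -14.7 37.6 10" --pt "5 2.2 -3.8 14.8 -18.4 47 10" --pt "6 2.5 -3.8 17.8 -22 56 10" --pt "7 2.8 -3.8 20.7 -25.8 66 10" --pt "8 2.9 -3.8 23.7 -29.5 75.2 10"

```text
t: 5.1
tool_pos: [0.4546, 0.3519, 0.1415]
tcp_rot: [0.953, -0.003, -0.304, 0.001]
ft_force: [1.5, 1.1, -0.7]
gripper_width: 0.25
```

```bash
python3 - <<'E'
from h import *
im=crop("side","d1.png",200,130,340,235,5)
crop("top","d1t.png",130,200,290,320,5)
rows([tipto(S0+[0,0,.03]),tipto(S0+[0,0,.01])])
t=tipnow();print(t,px("side",t),px("top",t))
E
```

```text
t 5.2 tcp [0.455  0.3509 0.1403] F [-0.  -0.4 -0.8] w 0.246 xhead -0.2 xdip 35.3 q [0.44 0.36 1.59 0.25 1.76 1.99]
[0.96, -0.11, 1.34, 0.1, 0.3, -0.2]
[2.12, -0.11, 2.97, 0.1, 0.3, -0.2]
[0.54226541 0.35058778 0.08699345] [[261.84396925 194.13906511]] [[186.26811429 262.14469571]]
```

View pics/d1.png

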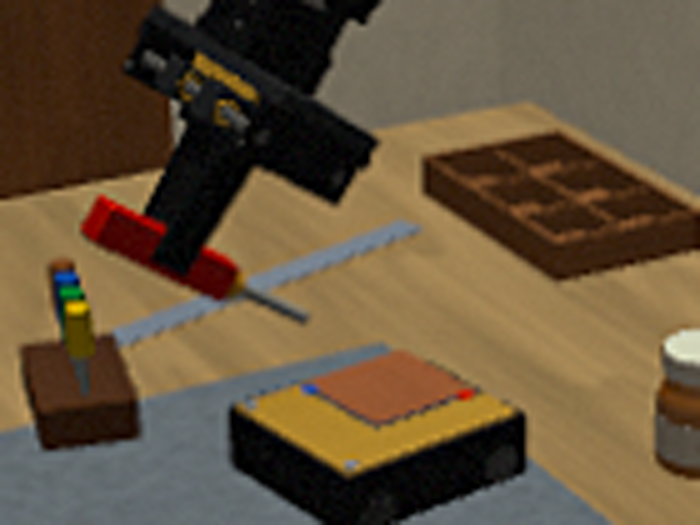

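View pics/d1t.png

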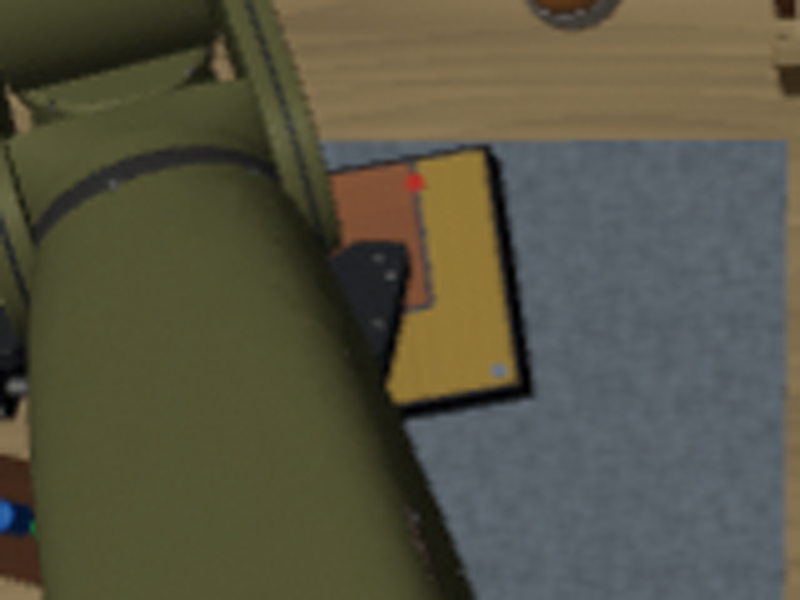

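Call:
arm_command --pt "1.0 -0.1 1.3 0 0 0 10" --pt "2.2 -0.1 3.0 0 0 0 10" --pt "2.2 -0.1 3.0 0 0 0 10" --pt "2.3 -0.1 3.15 0 0 0 10" --pt "2.4 -0.1 3.3 0 0 0 10" --pt "2.4 -0.1 3.3 0 0 0 10" --pt "2.4 -0.1 3.3 0 0 0 10" --pt "2.4 -0.1 3.3 0 0 0 10"

```text
t: 6.2
tool_pos: [0.456, 0.3529, 0.1031]
tcp_rot: [0.954, -0.0, -0.301, 0.0]
ft_force: [-0.3, 0.2, -0.9]
gripper_width: 0.25
```

```bash
python3 - <<'E'
from h import *
im=crop("side","d2.png",230,170,310,230,8)
for z in (.004,.002,0): rows([tipto(S0+[0,0,z])])
t=tipnow();print(t,px("side",t),px("side",[S0,S2,S4]))
for i in range(4): manip.snapshot("side"); print(manip.sense()['ft_force'].round(2),tipnow().round(4))
E
```

```text
t 6.25 tcp [0.456  0.3529 0.103 ] F [ 0.4  0.  -1.4] w 0.248 xhead -0.1 xdip 35.1 q [0.44 0.4  1.6  0.25 1.7  1.97]
[0.23, 0.1, 0.48, 0.0, 0.1, -0.0]
t 6.25 tcp [0.456  0.3529 0.103 ] F [ 0.4  0.  -1.4] w 0.248 xhead -0.1 xdip 35.1 q [0.44 0.4  1.6  0.25 1.7  1.97]
[0.35, 0.1, 0.64, 0.0, 0.1, -0.0]
t 6.25 tcp [0.456  0.3529 0.103 ] F [ 0.4  0.  -1.4] w 0.248 xhead -0.1 xdip 35.1 q [0.44 0.4  1.6  0.25 1.7  1.97]
[0.46, 0.1, 0.8, 0.0, 0.1, -0.0]
[0.54346657 0.35279065 0.05015662] [[262.44167072 205.28149645]] [[262.47216183 208.26474478]
 [275.69581249 215.7981302 ]
 [293.53004804 209.4516275 ]]
[-0.06 -0.52  0.22] [0.5434 0.3528 0.0501]
[-0.34  0.53 -0.55] [0.5434 0.3528 0.0501]
[-0.86 -0.42 -1.81] [0.5434 0.3528 0.05  ]
[-1.3  -0.24 -0.46] [0.5434 0.3528 0.05  ]
```

View pics/d2.png

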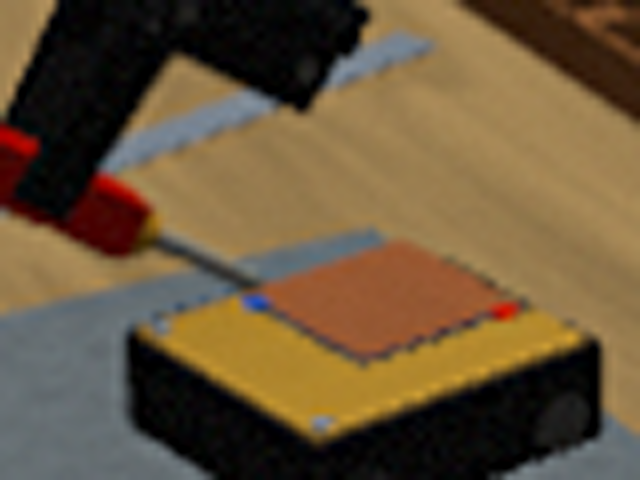

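Call:
arm_command --pt "0.15 0.05 0.3 0 0 0 10" --pt "0.28 0.1 0.52 0 0 0 10" --pt "0.28 0.1 0.52 0 0 0 10" --pt "0.28 0.1 0.52 0 0 0 10" --pt "0.32 0.1 0.57 0 0 0 10" --pt "0.34 0.1 0.61 0 0 0 10" --pt "0.34 0.1 0.61 0 0 0 10" --pt "0.34 0.1 0.61 0 0 0 10"

```text
t: 7.45
tool_pos: [0.4552, 0.3519, 0.0962]
tcp_rot: [0.954, -0.0, -0.301, 0.0]
ft_force: [-0.5, -0.3, 0.8]
gripper_width: 0.25
```

```bash
cat > chk.py <<'E'
from h import *
F=[]
for i in range(3): manip.snapshot("side"); F.append(manip.sense()['ft_force'])
print("F",np.mean(F,0).round(2),"tip",tipnow().round(4))
E
python3 chk.py
```

```text
F [-0.3  -0.48  1.43] tip [0.5427 0.3519 0.0432]
```

Call:
arm_command --pt "0.03 0 0.04 0 0 0 10" --pt "0.06 0 0.08 0 0 0 10" --pt "0.06 0 0.08 0 0 0 10" --pt "0.06 0 0.08 0 0 0 10" --pt "0.06 0 0.08 0 0 0 10" --pt "0.06 0 0.08 0 0 0 10" --pt "0.06 0 0.08 0 0 0 10" --pt "0.06 0 0.08 0 0 0 10"

```text
t: 8.6
tool_pos: [0.4551, 0.352, 0.0956]
tcp_rot: [0.953, -0.0, -0.302, 0.0]
ft_force: [-1.8, -0.5, 5.6]
gripper_width: 0.248
```

```bash
python3 chk.py; python3 - <<'E'
from h import *
crop("side","d3.png",230,170,310,230,8)
rows([tipto(S2+[0,0,.0022]),tipto(S4+[0,0,.0022])])
E
```

```text
F [-2.12 -0.39  5.32] tip [0.5426 0.3519 0.0427]
t 8.8 tcp [0.4551 0.352  0.0956] F [-2.4 -0.5  5.4] w 0.251 xhead -0.0 xdip 35.1 q [0.44 0.41 1.61 0.25 1.69 1.97]
[0.91, 6.41, -0.67, 0.0, 0.1, -0.0]
[6.15, 5.3, -4.35, 0.0, 0.1, -0.0]
```

View pics/d3.png

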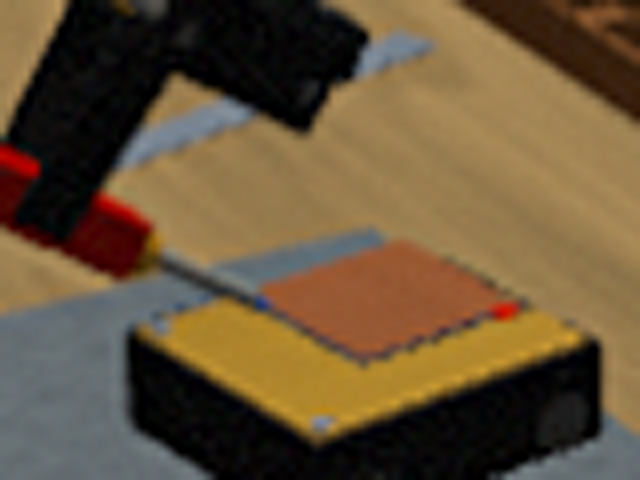

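Call:
arm_command --pt "0.02 0.2 -0.05 0 0 0 10" --pt "0.05 0.5 -0.08 0 0 0 10" --pt "0.09 0.8 -0.11 0 0 0 10" --pt "0.13 1.1 -0.14 0 0 0 10" --pt "0.18 1.4 -0.17 0 0 0 10" --pt "0.22 1.7 -0.2 0 0 0 10" --pt "0.26 2.0 -0.23 0 0 0 10" --pt "0.3 2.2 -0.26 0 0 0 10"

```text
t: 9.8
tool_pos: [0.4588, 0.3298, 0.0956]
tcp_rot: [0.953, -0.0, -0.302, 0.0]
ft_force: [-3.2, 3.8, 4.6]
gripper_width: 0.256
```

```bash
python3 - <<'E'
from h import *
rows([tipto(S2+[0,0,.0022]),tipto(S4+[0,0,.0022])]); t=tipnow(); print(t, "line dev", np.cross((S2-S0)[:2]/.065,(t-S0)[:2]))
E
```

```text
t 9.8 tcp [0.4588 0.3298 0.0956] F [-3.2  3.8  4.6] w 0.256 xhead -0.0 xdip 35.1 q [0.41 0.39 1.63 0.23 1.69 1.94]
[0.6, 4.19, -0.46, 0.0, 0.1, -0.0]
[5.84, 3.08, -4.15, 0.0, 0.1, -0.0]
[0.54626126 0.32977918 0.04267368] line dev -0.00030511573274578496<stdin>:2: DeprecationWarning: Arrays of 2-dimensional vectors are deprecated. Use arrays of 3-dimensional vectors instead. (deprecated in NumPy 2.0)
```

Call:
arm_command --pt "-0.04 0.0 -0.06 0 0 0 10" --pt "-0.04 0.05 -0.06 0 0 0 10" --pt "-0.01 0.3 -0.09 0 0 0 10" --pt "0.03 0.6 -0.12 0 0 0 10" --pt "0.08 0.9 -0.15 0 0 0 10" --pt "0.13 1.2 -0.18 0 0 0 10" --pt "0.17 1.5 -0.21 0 0 0 10" --pt "0.21 1.8 -0.24 0 0 0 10" --squeeze 60

```text
t: 10.8
tool_pos: [0.4623, 0.3115, 0.096]
tcp_rot: [0.954, -0.0, -0.301, 0.001]
ft_force: [-0.7, 1.6, 1.6]
gripper_width: 0.249
```

```bash
python3 - <<'E'
from h import *
crop("side","e1.png",230,170,310,230,8)
rows([tipto(S2+[0,0,.0022]),tipto(S4+[0,0,.0022])]); t=tipnow(); print(t, px("side",t))
E
```

```text
t 10.85 tcp [0.4624 0.311  0.0959] F [-0.8 -1.   1.8] w 0.249 xhead -0.1 xdip 35.1 q [0.38 0.38 1.64 0.22 1.69 1.92]
[0.32, 2.31, -0.22, 0.1, 0.1, -0.1]
[5.57, 1.2, -3.91, 0.1, 0.1, -0.1]
[0.54991494 0.31081895 0.0430718 ] [[270.84548296 212.39802002]]
```

View pics/e1.png

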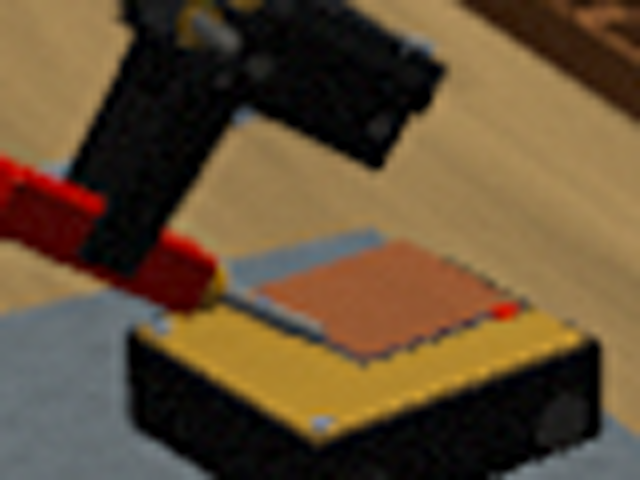

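Call:
arm_command --pt "0.04 0.3 -0.03 0 0 0 10" --pt "0.09 0.6 -0.06 0 0 0 10" --pt "0.13 0.9 -0.09 0 0 0 10" --pt "0.17 1.2 -0.12 0 0 0 10" --pt "0.22 1.5 -0.15 0 0 0 10" --pt "0.27 1.8 -0.17 0 0 0 10" --pt "0.31 2.1 -0.2 0 0 0 10" --pt "0.34 2.32 -0.21 0 0 0 10"

```text
t: 11.85
tool_pos: [0.4663, 0.2885, 0.096]
tcp_rot: [0.954, -0.0, -0.301, 0.001]
ft_force: [-0.5, 1.4, 1.5]
gripper_width: 0.248
```

```bash
python3 - <<'E'
from h import *
crop("side","e2.png",230,170,310,230,8)
rows([tipto(S2+[0,0,.002]),tipto(S4+[0,0,.002])]); t=tipnow(); print(t, px("side",t)-[.9,.95])
E
```

```text
t 11.9 tcp [0.4664 0.2882 0.0959] F [-0.4  0.9  2.5] w 0.248 xhead -0.1 xdip 35.1 q [0.35 0.37 1.66 0.2  1.69 1.89]
[0.01, 0.03, 0.02, 0.1, 0.1, -0.1]
[5.25, -1.08, -3.67, 0.1, 0.1, -0.1]
[0.55388374 0.28807802 0.04308606] [[274.73979991 214.17043982]]
```

View pics/e2.png

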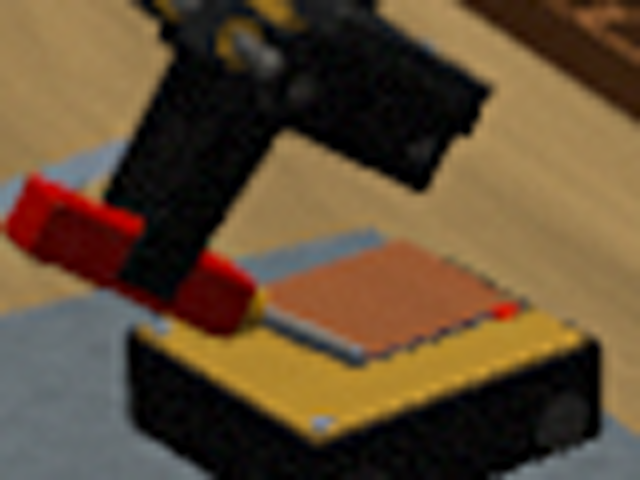

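Call:
arm_command --pt "0.22 -0.04 -0.15 0 0 0 10" --pt "0.44 -0.09 -0.31 0 0 0 10" --pt "0.66 -0.13 -0.46 0 0 0 10" --pt "0.88 -0.18 -0.61 0 0 0 10" --pt "1.1 -0.22 -0.77 0 0 0 10" --pt "1.32 -0.27 -0.92 0 0 0 10" --pt "1.54 -0.31 -1.08 0 0 0 10" --pt "1.76 -0.36 -1.23 0 0 0 10"

```text
t: 12.9
tool_pos: [0.4878, 0.2922, 0.0959]
tcp_rot: [0.954, -0.0, -0.301, 0.001]
ft_force: [-4.3, -0.1, 3.6]
gripper_width: 0.247
```

```bash
python3 - <<'E'
from h import *
rows([tipto(S4+[0,0,.002])]); t=tipnow(); print(t, px("side",t)-[.9,.95])
E
```

```text
t 12.9 tcp [0.4878 0.2922 0.0959] F [-4.3 -0.1  3.6] w 0.247 xhead -0.1 xdip 35.1 q [0.34 0.41 1.6  0.2  1.71 1.88]
[3.49, -0.68, -2.44, 0.1, 0.1, -0.0]
[0.57534306 0.29217036 0.04298017] [[280.76086582 211.99418474]]
```

Call:
arm_command --pt "0.2 -0.03 -0.18 0 0 0 10" --pt "0.42 -0.07 -0.33 0 0 0 10" --pt "0.64 -0.11 -0.48 0 0 0 10" --pt "0.86 -0.15 -0.64 0 0 0 10" --pt "1.08 -0.19 -0.79 0 0 0 10" --pt "1.3 -0.23 -0.94 0 0 0 10" --pt "1.52 -0.28 -1.09 0 0 0 10" --pt "1.74 -0.33 -1.24 0 0 0 10"

```text
t: 13.9
tool_pos: [0.5092, 0.2956, 0.096]
tcp_rot: [0.954, -0.0, -0.301, 0.001]
ft_force: [-3.1, -0.5, 3.0]
gripper_width: 0.249
```

```bash
python3 - <<'E'
from h import *
crop("side","e3.png",230,170,310,230,8)
rows([tipto(S4+[0,0,.002])]); t=tipnow(); print(t, px("side",t)-[.9,.95])
E
```

```text
t 13.95 tcp [0.5099 0.2957 0.0958] F [1.1 0.  2. ] w 0.249 xhead -0.1 xdip 35.0 q [0.34 0.45 1.55 0.19 1.72 1.88]
[1.69, -0.33, -1.17, 0.0, -0.0, -0.0]
[0.5974732  0.29558004 0.04312028] [[286.98607464 209.82142086]]
```

View pics/e3.png

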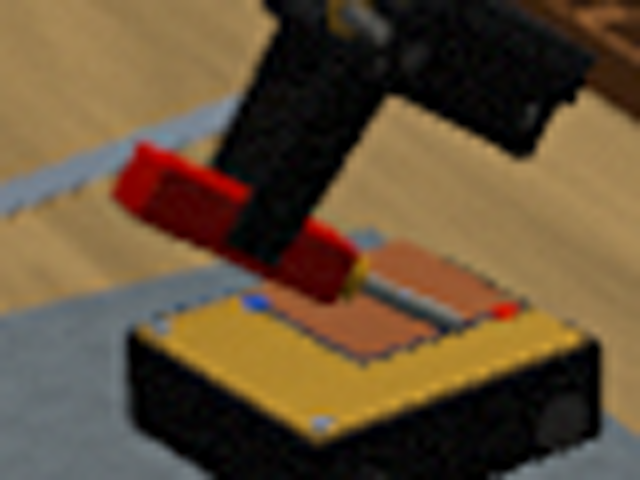

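Still on the line at crop (463,323). I'll finish the leg, overshooting a hair past the red dot.

Call:
arm_command --pt "0.22 -0.04 -0.16 0 0 0 10" --pt "0.44 -0.08 -0.31 0 0 0 10" --pt "0.66 -0.12 -0.46 0 0 0 10" --pt "0.88 -0.17 -0.61 0 0 0 10" --pt "1.1 -0.21 -0.77 0 0 0 10" --pt "1.32 -0.25 -0.92 0 0 0 10" --pt "1.54 -0.3 -1.07 0 0 0 10" --pt "1.76 -0.34 -1.23 0 0 0 10"

```text
t: 14.95
tool_pos: [0.5307, 0.299, 0.096]
tcp_rot: [0.954, -0.0, -0.301, 0.001]
ft_force: [-3.0, 0.6, 2.0]
gripper_width: 0.251
```

```bash
python3 - <<'E'
from h import *
crop("side","e4.png",230,170,310,230,8)
M=Rt(0,35); s=manip.sense()['tool_pos']
rows([(s+[0,0,.06],Rt(0,35)),([.42,.19,.10],Rt(0,0)),([.42,.19,.0065],Rt(0,0))]); t=tipnow(); print(t, px("side",t)-[.9,.95])
E
```

```text
t 15.0 tcp [0.5313 0.299  0.0958] F [1.3 0.5 2. ] w 0.249 xhead -0.1 xdip 35.0 q [0.33 0.49 1.49 0.19 1.74 1.88]
[-3.44, 0.01, -4.92, 0.0, -0.0, -0.0]
[-9.36, 10.91, 6.04, 0.0, 35.0, -0.0]
[-4.0, 10.9, 13.71, 0.0, 35.0, -0.0]
[0.61893729 0.29896961 0.04307171] [[292.90651259 207.79879418]]
```

View pics/e4.png

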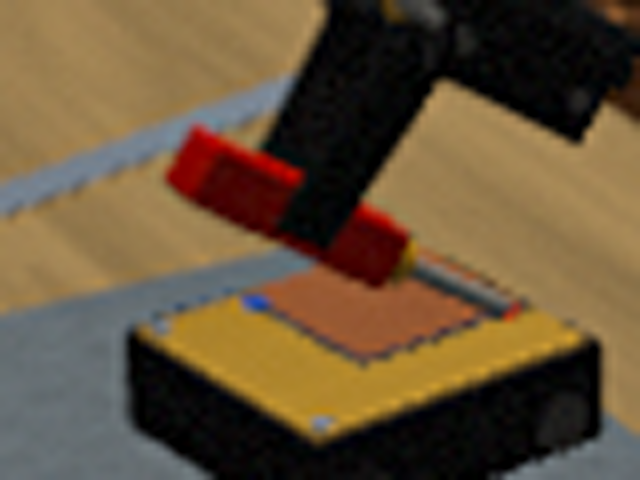

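Call:
arm_command --pt "-1.0 0 -1.5 0 0 0 10" --pt "-3.4 0 -4.9 0 0 0 10" --pt "-5 2 -3 0 4 0 10" --pt "-8 6 1 0 12 0 10" --pt "-10 10 5 0 20 0 10" --pt "-11.8 13.9 7 0 28 0 10" --pt "-12.6 13.9 8.3 0 35 0 10" --pt "-12.6 13.9 8.3 0 35 0 10"

```text
t: 16.0
tool_pos: [0.3773, 0.1595, 0.1003]
tcp_rot: [1.0, 0.0, -0.0, 0.001]
ft_force: [-0.1, 0.2, -1.1]
gripper_width: 0.252
```

```bash
python3 - <<'E'
from h import *
crop("side","f1.png",180,150,380,300,4)
rows([([.38,.16,.03],Rt(0,0)),([.38,.16,.006],Rt(0,0))])
E
```

```text
t 16.05 tcp [0.3795 0.16   0.1015] F [-0.2 -0.6 -0.1] w 0.247 xhead 0.0 xdip -0.0 q [ 0.27 -0.34  2.27 -0.    1.21  1.84]
[0.05, -0.0, 7.15, 0.0, -0.0, 0.0]
[0.05, -0.01, 9.55, 0.0, -0.0, 0.0]
```

View pics/f1.png

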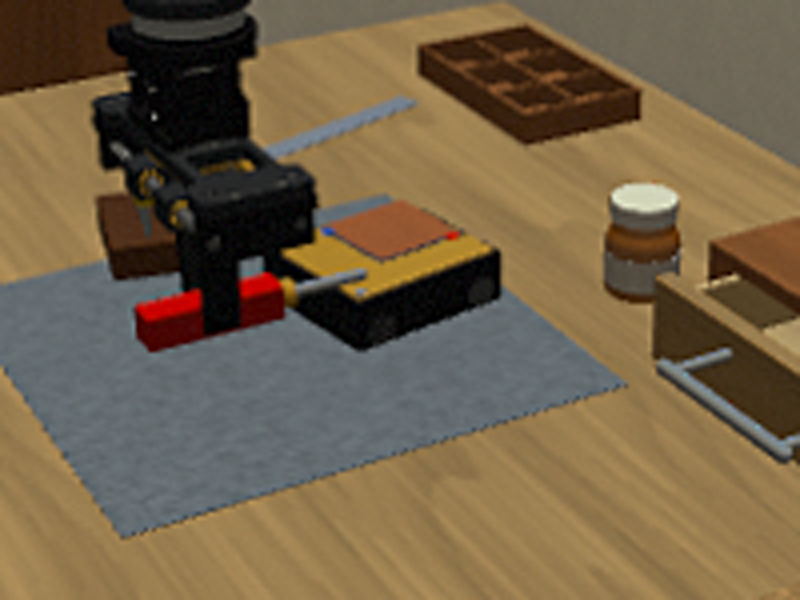

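Call:
arm_command --pt "0 0 3 0 0 0 10" --pt "0 0 6.5 0 0 0 10" --pt "0 0 8.5 0 0 0 10" --pt "0 0 9.0 0 0 0 10" --pt "0 0 9.3 0 0 0 10" --pt "0 0 9.5 0 0 0 10" --pt "0 0 9.5 0 0 0 10" --pt "0 0 9.5 0 0 0 10"

```text
t: 17.05
tool_pos: [0.38, 0.16, 0.0061]
tcp_rot: [1.0, -0.0, -0.0, 0.0]
ft_force: [-0.4, 0.6, -0.7]
gripper_width: 0.248
```

Call:
arm_command --pt "0 0 0.05 0 0 0 40" --pt "0 0 0.05 0 0 0 40" --pt "0 0 0.05 0 0 0 40" --pt "0 0 -3 0 0 0 40" --pt "0 0 -8 0 0 0 40" --pt "0 0 -12 0 0 0 40" --pt "0 0 -13 0 0 0 40" --pt "0 0 -13 0 0 0 40"

```text
t: 18.05
tool_pos: [0.3798, 0.16, 0.1355]
tcp_rot: [1.0, -0.0, -0.0, 0.001]
ft_force: [0.4, -0.5, -0.4]
gripper_width: 0.399
```

```bash
python3 - <<'E'
from h import *
rows([([.62,-.026,.15],Rt(90.8)),([.626,-.026,.12],Rt(90.8)),([.626,-.026,.042],Rt(90.8)),([.626,-.026,.15],Rt(-89.2))])
crop("side","f2.png",180,150,380,300,4)
E
```

```text
t 18.05 tcp [0.3798 0.16   0.1355] F [ 0.4 -0.5 -0.4] w 0.399 xhead -0.0 xdip 0.0 q [ 0.27 -0.38  2.24 -0.    1.28  1.84]
[24.02, 18.6, -1.45, 0.0, 0.1, -90.8]
[24.63, 18.6, 1.55, 0.0, 0.1, -90.8]
[24.63, 18.59, 9.35, 0.0, 0.1, -90.8]
[24.62, 18.6, -1.45, 0.1, -0.0, 89.2]
```

View pics/f2.png

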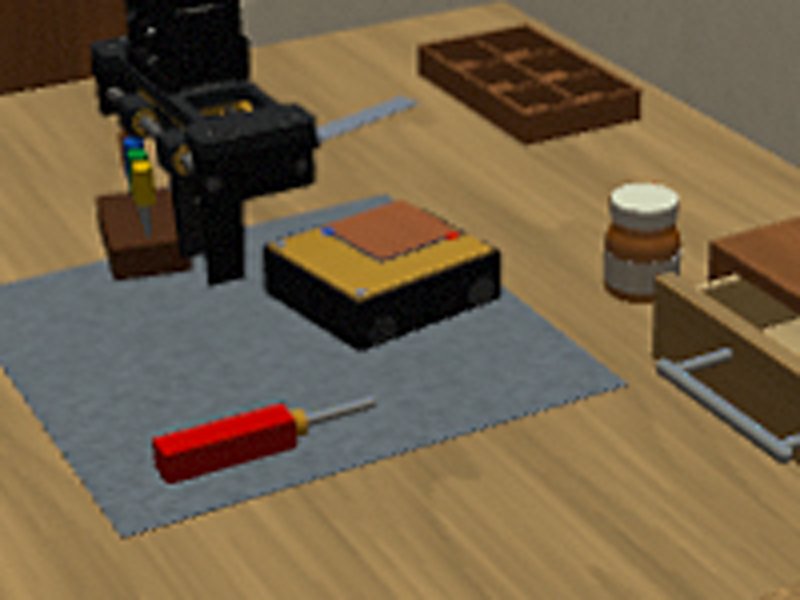

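Call:
arm_command --pt "3 2.3 -1.5 0 0 -11 40" --pt "6 4.6 -1.5 0 0 -22 40" --pt "9 7 -1.5 0 0 -33 40" --pt "12 9.3 -1.5 0 0 -45 40" --pt "15 11.6 -1.5 0 0 -56 40" --pt "18 14 -1.5 0 0 -68 40" --pt "21 16.3 -1.5 0 0 -79 40" --pt "24.6 18.6 -1.5 0 0 -90.8 40"

```text
t: 19.1
tool_pos: [0.625, -0.0267, 0.147]
tcp_rot: [0.73, 0.684, -0.003, -0.002]
ft_force: [1.2, -0.0, 0.3]
gripper_width: 0.4
```

```bash
python3 - <<'E'
from h import *
rows([([.6268,-.026,.12],Rt(90.8)),([.6268,-.026,.04],Rt(90.8))])
crop("side","g1.png",320,160,520,310,4)
E
```

```text
t 19.1 tcp [ 0.625  -0.0267  0.147 ] F [ 1.2 -0.   0.3] w 0.4 xhead 86.3 xdip 0.0 q [-0.13  0.13  1.77 -0.    1.26 -0.06]
[0.08, 0.2, 2.7, -0.4, 0.0, -4.5]
[0.09, 0.25, 10.7, -0.4, 0.0, -4.5]
```

View pics/g1.png

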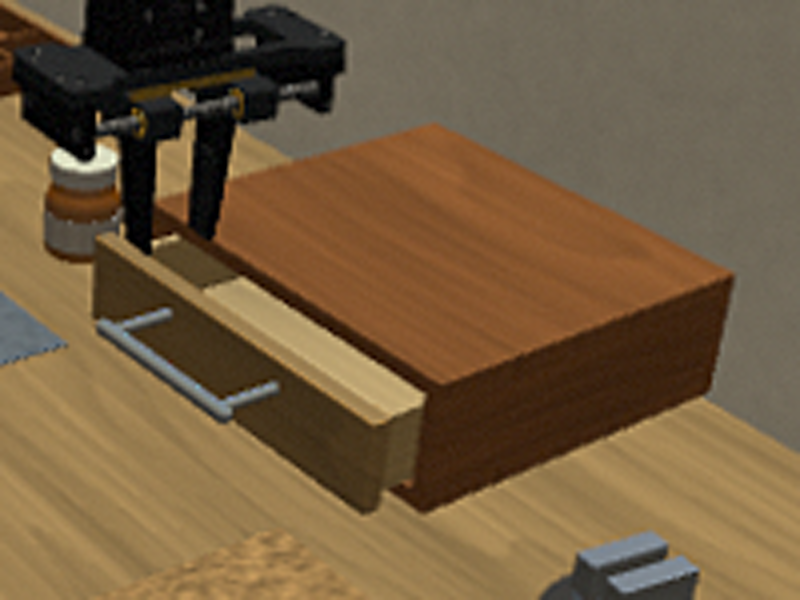

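Clear above the handle. Settle, descend over the bar, grip.

Call:
arm_command --pt "0.1 0.2 2.5 0 0 -4.5 40" --pt "0.1 0.2 2.5 0 0 -4.5 40" --pt "0.1 0.2 5 0 0 -4.5 40" --pt "0.1 0.2 8 0 0 -4.5 40" --pt "0.1 0.2 9.5 0 0 -4.5 40" --pt "0.1 0.2 10.7 0 0 -4.5 40" --pt "0.1 0.2 10.7 0 0 -4.5 40" --pt "0.1 0.2 10.7 0 0 -4.5 40"

```text
t: 20.15
tool_pos: [0.6285, -0.0254, 0.0446]
tcp_rot: [0.704, 0.71, -0.0, 0.001]
ft_force: [0.7, -0.2, -0.3]
gripper_width: 0.397
```

```bash
python3 - <<'E'
from h import *
rows([([.6268,-.026,.04],Rt(90.8)),([.48,-.028,.04],Rt(90.8))])
crop("side","g2.png",320,160,440,250,6)
E
```

```text
t 20.15 tcp [ 0.6285 -0.0254  0.0446] F [ 0.7 -0.2 -0.3] w 0.397 xhead 90.4 xdip 0.1 q [-0.13  0.24  1.83 -0.    1.08 -0.13]
[-0.06, -0.17, 0.46, 0.0, 0.1, -0.4]
[-0.15, -14.85, 0.46, 0.0, 0.1, -0.4]
```

View pics/g2.png

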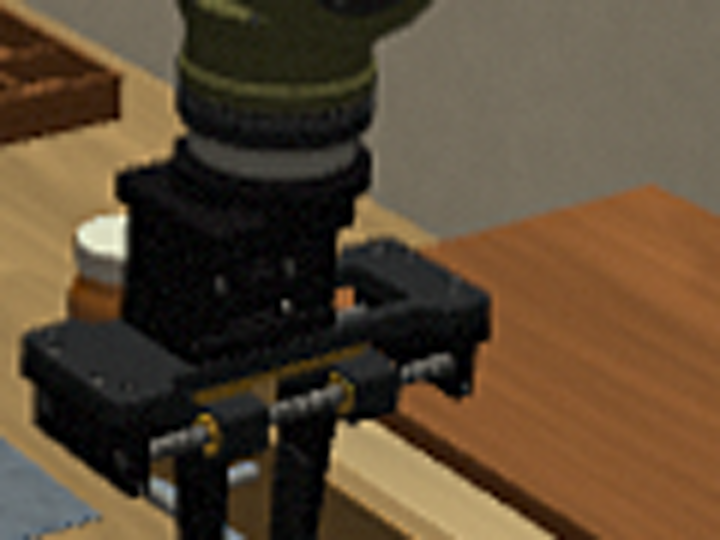

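Call:
arm_command --pt "-0.05 -0.15 0.3 0 0 0 40" --pt "-0.05 -0.15 0.3 0 0 0 5" --pt "-0.05 -0.15 0.3 0 0 0 5" --pt "-0.05 -0.15 0.3 0 0 0 5" --pt "-0.05 -0.15 0.3 0 0 0 5" --pt "-0.05 -0.15 0.3 0 0 0 5" --pt "-0.05 -0.6 0.3 0 0 0 5" --pt "-0.05 -1.5 0.3 0 0 0 5" --squeeze 25

```text
t: 21.2
tool_pos: [0.6126, -0.0261, 0.0406]
tcp_rot: [0.704, 0.71, -0.001, 0.0]
ft_force: [0.8, -1.5, 0.6]
gripper_width: 0.108
```

```bash
python3 - <<'E'
from h import *
rows([])
E
```

```text
t 21.2 tcp [ 0.6126 -0.0261  0.0406] F [ 0.8 -1.5  0.6] w 0.108 xhead 90.5 xdip 0.1 q [-0.13  0.21  1.86 -0.    1.07 -0.14]
```

Call:
arm_command --pt "0 -1 0 0 0 0 5" --pt "0 -2.5 0 0 0 0 5" --pt "0 -4.2 0 0 0 0 5" --pt "0 -6 0 0 0 0 5" --pt "0 -8 0 0 0 0 5" --pt "0 -9.8 0 0 0 0 5" --pt "0 -11.3 0 0 0 0 5" --pt "0 -12.2 0 0 0 0 5"

```text
t: 22.2
tool_pos: [0.4891, -0.0283, 0.0406]
tcp_rot: [0.704, 0.71, -0.002, 0.001]
ft_force: [1.1, -7.6, -1.9]
gripper_width: 0.11
```

Call:
arm_command --pt "0 -0.3 0 0 0 0 5" --pt "0 -0.6 0 0 0 0 5" --pt "0 -0.8 0 0 0 0 5" --pt "0 -1.0 0 0 0 0 5" --pt "0 -1.2 0 0 0 0 5" --pt "0 -1.3 0 0 0 0 5" --pt "0 -1.4 0 0 0 0 5" --pt "0 -1.4 0 0 0 0 5"

```text
t: 23.2
tool_pos: [0.4755, -0.0286, 0.0406]
tcp_rot: [0.704, 0.71, -0.002, 0.001]
ft_force: [0.9, -7.5, -2.0]
gripper_width: 0.107
```

```bash
python3 - <<'E'
from h import *
rows([])
im=manip.snapshot("side");cv2.imwrite("pics/g3.png",im[:,:,::-1])
im=manip.snapshot("top");cv2.imwrite("pics/g3t.png",im[:,:,::-1])
E
```

```text
t 23.2 tcp [ 0.4755 -0.0286  0.0406] F [ 0.9 -7.5 -2. ] w 0.107 xhead 90.5 xdip 0.3 q [-0.17 -0.08  2.17 -0.01  1.05 -0.18]
```

View pics/g3t.png

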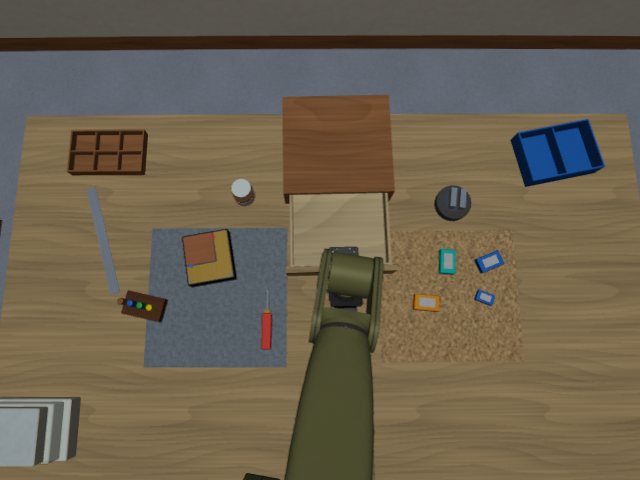

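Call:
arm_command --pt "-0.02 -0.1 0 0 0 0 5" --pt "-0.04 -0.2 0 0 0 0 5" --pt "-0.04 -0.3 0 0 0 0 5" --pt "-0.04 -0.4 0 0 0 0 5" --pt "-0.04 -0.5 0 0 0 0 5" --pt "-0.04 -0.6 0 0 0 0 5" --pt "-0.04 -0.6 0 0 0 0 5" --pt "-0.04 -0.6 0 0 0 0 5"

```text
t: 24.3
tool_pos: [0.4695, -0.0287, 0.0406]
tcp_rot: [0.704, 0.71, -0.002, 0.001]
ft_force: [0.9, -7.1, -1.0]
gripper_width: 0.107
```

Call:
arm_command --pt "0 -0.1 0 0 0 0 5" --pt "0 -0.2 0 0 0 0 5" --pt "0 -0.3 0 0 0 0 5" --pt "0 -0.4 0 0 0 0 5" --pt "0 -0.5 0 0 0 0 5" --pt "0 -0.6 0 0 0 0 5" --pt "0 -0.7 0 0 0 0 5" --pt "0 -0.7 0 0 0 0 5"

```text
t: 25.3
tool_pos: [0.4625, -0.0288, 0.0406]
tcp_rot: [0.704, 0.71, -0.002, 0.001]
ft_force: [0.8, -7.7, -0.6]
gripper_width: 0.109
```

Call:
arm_command --pt "0 -0.1 0 0 0 0 5" --pt "0 -0.2 0 0 0 0 5" --pt "0 -0.3 0 0 0 0 5" --pt "0 -0.4 0 0 0 0 5" --pt "0 -0.4 0 0 0 0 5" --pt "0 -0.4 0 0 0 0 5" --pt "0 -0.4 0 0 0 0 5" --pt "0 -0.4 0 0 0 0 5"

```text
t: 26.3
tool_pos: [0.4621, -0.0288, 0.0406]
tcp_rot: [0.704, 0.71, 0.001, 0.004]
ft_force: [14.5, -6.6, -13.5]
gripper_width: 0.109
```

Call:
arm_command --pt "0 0.2 0 0 0 0 5" --pt "0 0.35 0 0 0 0 5" --pt "0 0.35 0 0 0 0 30" --pt "0 0.35 0 0 0 0 30" --pt "0 0.35 0 0 0 0 30" --pt "0 0.35 -3 0 0 0 30" --pt "0 0.35 -8 0 0 0 40" --pt "0 0.35 -11 0 0 0 40"

```text
t: 27.3
tool_pos: [0.464, -0.0272, 0.1533]
tcp_rot: [0.704, 0.71, 0.0, 0.001]
ft_force: [-0.1, -0.1, 1.0]
gripper_width: 0.394
```

```bash
python3 - <<'E'
from h import *
im=manip.snapshot("top");cv2.imwrite("pics/g4t.png",cv2.resize(im[180:380,230:430],None,fx=3,fy=3,interpolation=2)[:,:,::-1])
rows([([.38,.16,.12],Rt(0)),([.38,.16,.06],Rt(0))])
E
```

```text
t 27.35 tcp [ 0.4662 -0.0275  0.1573] F [2.4 0.3 2.2] w 0.399 xhead 90.5 xdip 0.1 q [-0.17 -0.26  2.11 -0.    1.28 -0.18]
[18.83, -8.5, 3.62, 0.5, -0.2, 90.5]
[18.85, -8.55, 9.62, 0.5, -0.2, 90.5]
```

View pics/g4t.png

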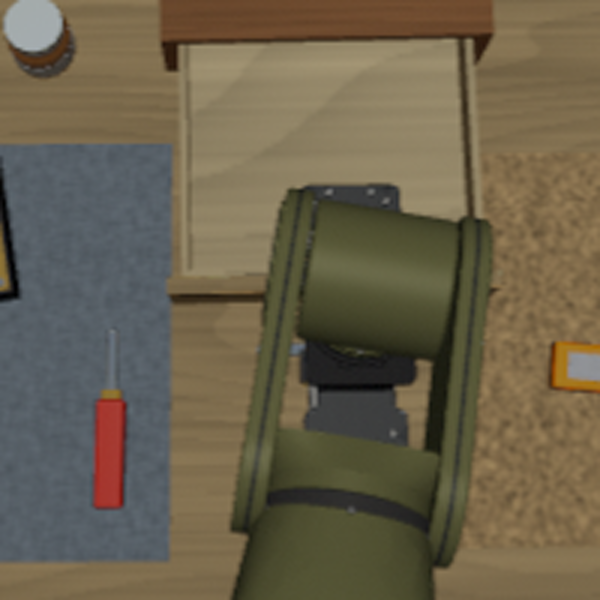

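```bash
python3 - <<'E'
from h import *
f=lambda p:(np.array(p,float)+.5)/3-.5+[230,180]
q=w("top",f([(97,399),(124,399),(123,506),(95,506)]),.024);print(q.round(4),q.mean(0))
print(w("top",f([(112,330)]),.012))
print("front wall top", w("top",f([(170,280),(490,278)]),.068))
print("left wall inner top", w("top",f([(188,40),(186,275)]),.068),"roof edge",w("top",f([(162,38),(492,33)]),.09))
E
```

```text
[[0.4231 0.1703 0.024 ]
 [0.4231 0.1476 0.024 ]
 [0.3352 0.1472 0.024 ]
 [0.3352 0.1704 0.024 ]] [0.37915023 0.15888926 0.024     ]
[[0.48243237 0.15974176 0.012     ]]
front wall top [[ 0.51747342  0.10726877  0.068     ]
 [ 0.51816773 -0.15612347  0.068     ]]
left wall inner top [[0.72355556 0.0935084  0.068     ]
 [0.52157785 0.09413119 0.068     ]] roof edge [[ 0.71828096  0.11428997  0.09      ]
 [ 0.72180027 -0.16181796  0.09      ]]
```

Call:
arm_command --pt "2.4 -1.1 0 0 0 11 40" --pt "4.7 -2.1 0 0 0 22 40" --pt "7 -3.2 1 0 0 33 40" --pt "9.4 -4.3 2 0 0 45 40" --pt "12 -5.4 3 0 0 56 40" --pt "14.3 -6.5 3.6 0 0 68 40" --pt "16.5 -7.6 3.6 0 0 79 40" --pt "18.8 -8.6 3.6 0 0 90.5 40" --squeeze 50

```text
t: 28.35
tool_pos: [0.3748, 0.1607, 0.1138]
tcp_rot: [0.999, 0.036, -0.001, 0.001]
ft_force: [1.0, 0.3, 0.7]
gripper_width: 0.4
```

```bash
python3 - <<'E'
from h import *
manip.snapshot("top")
rows([([.381,.159,.04],Rt(0)),([.381,.159,.004],Rt(0))])
E
```

```text
t 28.4 tcp [0.3739 0.1624 0.1138] F [-0.2  0.3 -0.3] w 0.4 xhead 3.9 xdip 0.2 q [ 0.28 -0.36  2.27  0.    1.24  1.78]
[0.71, 0.39, 7.38, -0.0, 0.2, 3.9]
[0.72, 0.39, 10.98, -0.0, 0.2, 3.9]
```

Call:
arm_command --pt "0.7 0.4 0 0 0 3.9 40" --pt "0.7 0.4 2 0 0 3.9 40" --pt "0.7 0.4 5 0 0 3.9 40" --pt "0.7 0.4 8 0 0 3.9 40" --pt "0.7 0.4 10 0 0 3.9 40" --pt "0.7 0.4 10.9 0 0 3.9 40" --pt "0.7 0.4 10.9 0 0 3.9 10" --pt "0.7 0.4 10.9 0 0 3.9 10"

```text
t: 29.4
tool_pos: [0.3837, 0.1566, 0.0064]
tcp_rot: [1.0, 0.005, 0.0, 0.0]
ft_force: [0.3, 1.0, -0.4]
gripper_width: 0.246
```

Call:
arm_command --pt "0 0 0 0 0 0 10" --pt "0 0 0 0 0 0 10" --pt "0 0 0 0 0 0 10" --pt "0 0 -1 0 0 0 10" --pt "0 0 -4 0 0 0 10" --pt "0 0 -8 0 0 0 10" --pt "0 0 -12 0 0 0 10" --pt "0 0 -12 0 0 0 10"

```text
t: 30.4
tool_pos: [0.3856, 0.1573, 0.1298]
tcp_rot: [1.0, 0.005, 0.003, -0.0]
ft_force: [-0.9, -0.1, -1.9]
gripper_width: 0.247
```

```bash
python3 - <<'E'
from h import *
crop("side","i1.png",180,130,380,280,4)
rows([([.60,.052,.125],Rt(0.8)),([.60,.052,.03],Rt(0.8))])
E
```

```text
t 30.45 tcp [0.3841 0.1568 0.1273] F [-0.9 -0.7 -1.4] w 0.25 xhead 0.6 xdip -0.1 q [ 0.26 -0.36  2.24 -0.    1.26  1.82]
[21.48, 10.71, 0.28, 0.0, -0.1, -0.2]
[21.46, 10.7, 9.78, 0.0, -0.1, -0.2]
```

View pics/i1.png

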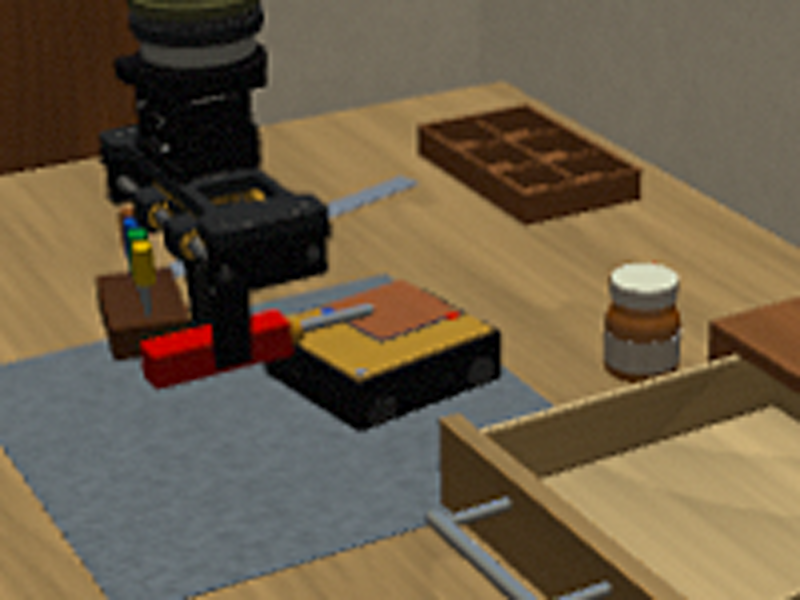

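Call:
arm_command --pt "3 1.5 0 0 0 0 10" --pt "8 4 0 0 0 0 10" --pt "13 6.5 0 0 0 0 10" --pt "18 9 0 0 0 0 10" --pt "21 10.5 0 0 0 0 10" --pt "21.5 10.7 0.3 0 0 0 10" --pt "21.5 10.7 0.3 0 0 0 10" --pt "21.5 10.7 0.3 0 0 0 10"

```text
t: 31.45
tool_pos: [0.5977, 0.0525, 0.1216]
tcp_rot: [1.0, 0.006, -0.002, 0.001]
ft_force: [-0.3, 0.7, -1.1]
gripper_width: 0.245
```

```bash
python3 - <<'E'
from h import *
crop("side","i2.png",300,130,500,280,4)
rows([([.60,.052,.029],Rt(0.8))])
E
```

```text
t 31.5 tcp [0.598  0.0525 0.1221] F [ 0.  -0.3 -1. ] w 0.249 xhead 0.7 xdip 0.1 q [-0.    0.09  1.85 -0.    1.21  1.56]
[0.22, 0.04, 9.31, 0.1, 0.1, -0.1]
```

View pics/i2.png

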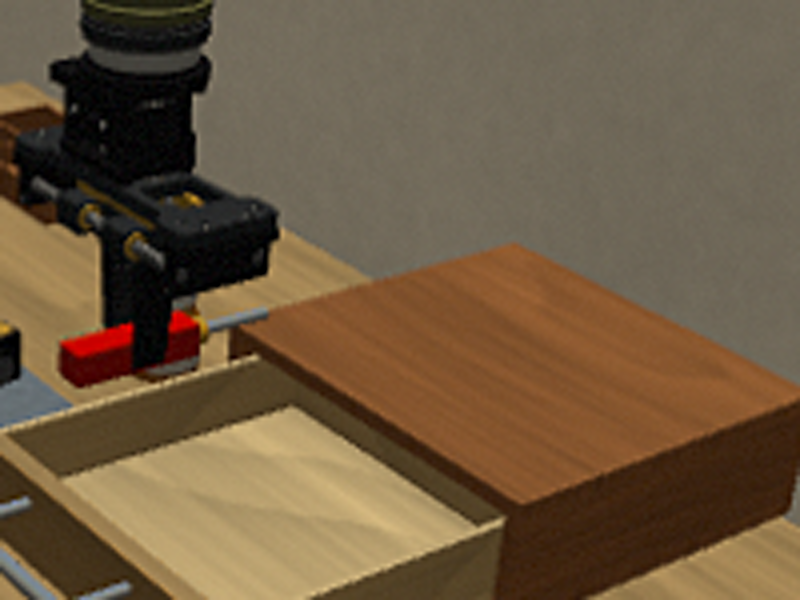

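Call:
arm_command --pt "0 0 2 0 0 0 10" --pt "0 0 4.5 0 0 0 10" --pt "0 0 6.5 0 0 0 10" --pt "0 0 8 0 0 0 10" --pt "0 0 8.8 0 0 0 10" --pt "0 0 9.2 0 0 0 10" --pt "0 0 9.3 0 0 0 10" --pt "0 0 9.3 0 0 0 10"

```text
t: 32.5
tool_pos: [0.5997, 0.0517, 0.0302]
tcp_rot: [1.0, 0.005, 0.0, 0.001]
ft_force: [-0.1, -0.2, -1.6]
gripper_width: 0.248
```

```bash
python3 - <<'E'
from h import *
crop("side","i3.png",300,150,460,270,5)
rows([([.60,.052,.028],Rt(0.8))])
E
```

```text
t 32.55 tcp [0.5997 0.0517 0.0302] F [-0.5 -0.4 -0.7] w 0.251 xhead 0.6 xdip 0.0 q [-0.    0.2   1.9  -0.    1.05  1.56]
[0.03, -0.03, 0.22, 0.1, 0.0, -0.2]
```

View pics/i3.png

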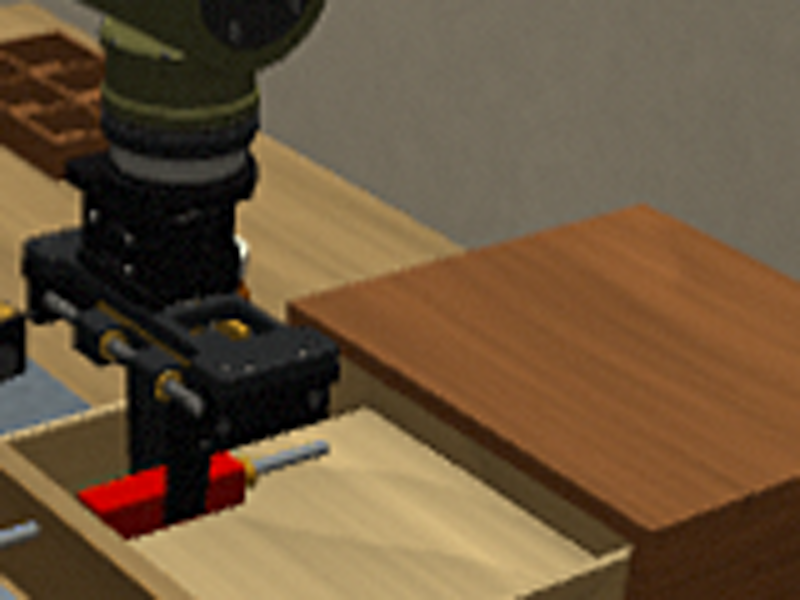

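Call:
arm_command --pt "0 0 0.25 0 0 0 10" --pt "0 0 0.25 0 0 0 10" --pt "0 0 0.25 0 0 0 37" --pt "0 0 0.25 0 0 0 37" --pt "0 0 0.25 0 0 0 37" --pt "0 0 -4 0 0 0 37" --pt "0 0 -9 0 0 0 37" --pt "0 0 -12 0 0 0 37"

```text
t: 33.55
tool_pos: [0.6002, 0.0518, 0.1523]
tcp_rot: [1.0, 0.005, 0.001, 0.001]
ft_force: [0.9, -0.9, -0.3]
gripper_width: 0.369
```

```bash
python3 - <<'E'
from h import *
im=crop("top","j1.png",380,230,530,340,5)
crop("side","j1s.png",300,150,460,270,5)
rows([([.44,-.23,.15],Rt(90))])
E
```

```text
t 33.65 tcp [0.602  0.0518 0.1543] F [-0.1 -0.1 -0.1] w 0.371 xhead 0.6 xdip -0.4 q [-0.    0.06  1.82 -0.    1.25  1.56]
[-16.5, 28.01, 0.35, 0.4, -0.3, -89.4]
```

View pics/j1.png

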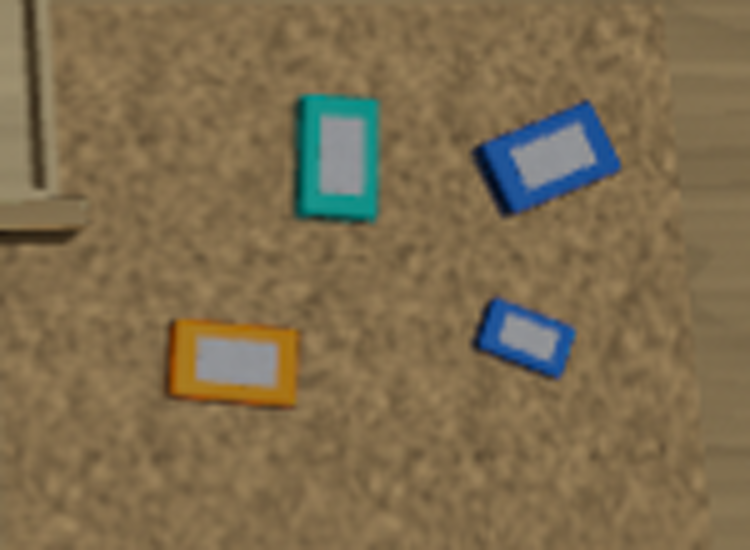

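View pics/j1s.png

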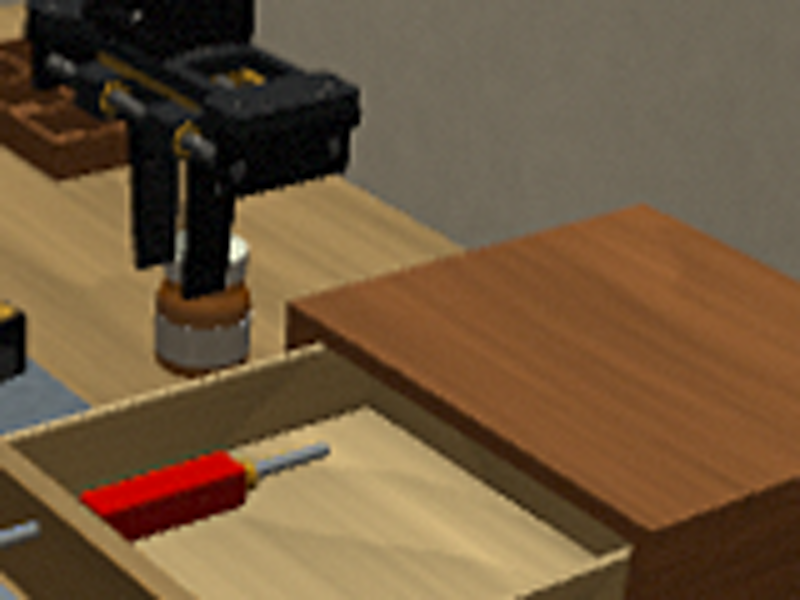

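```bash
python3 - <<'E'
from h import *
f=lambda p:(np.array(p,float)+.5)/5-.5+[380,230]
q=w("top",f([(174,321),(299,329),(295,405),(171,397)]),.022);c=q.mean(0);d=(q[0]+q[3]-q[1]-q[2])[:2];print(q.round(4),c,np.linalg.norm(np.diff(q,axis=0),axis=1),np.degrees(np.arctan2(d[1],d[0])))
h=np.degrees(np.arctan2(d[1],d[0]))
rows([(np.r_[c[:2],.13],Rt(h)),(np.r_[c[:2],.004],Rt(h))])
E
```

```text
[[ 0.4694 -0.2167  0.022 ]
 [ 0.465  -0.2803  0.022 ]
 [ 0.4266 -0.276   0.022 ]
 [ 0.431  -0.2134  0.022 ]] [ 0.4480082  -0.24658216  0.022     ] [0.06374232 0.03863799 0.06283372] 86.07134682485139
t 33.65 tcp [0.602  0.0518 0.1543] F [-0.1 -0.1 -0.1] w 0.371 xhead 0.6 xdip -0.4 q [-0.    0.06  1.82 -0.    1.25  1.56]
[-15.73, 29.68, 2.36, 0.4, -0.3, -85.5]
[-15.82, 29.66, 14.96, 0.4, -0.3, -85.5]
```

Call:
arm_command --pt "-2 3.7 0 0 0 -10.7 37" --pt "-4 7.4 0 0 0 -21.4 37" --pt "-6 11.1 0 0 0 -32 50" --pt "-8 14.8 0 0 0 -43 65" --pt "-10 18.5 0 0 0 -53.5 65" --pt "-12 22.2 1 0 0 -64 65" --pt "-14 26 2 0 0 -75 65" --pt "-15.7 29.7 2.5 0 0 -85.5 65" --squeeze 40

```text
t: 34.65
tool_pos: [0.4432, -0.2471, 0.1224]
tcp_rot: [0.729, 0.685, -0.001, -0.002]
ft_force: [0.3, 0.3, -0.1]
gripper_width: 0.648
```

```bash
python3 - <<'E'
from h import *
crop("side","k1.png",280,270,520,440,3)
rows([([.448,-.2466,.004],Rt(86))])
E
```

```text
t 34.7 tcp [ 0.4416 -0.2504  0.122 ] F [-1.6 -2.4 -1. ] w 0.655 xhead 86.6 xdip 0.1 q [-0.62 -0.11  2.05 -0.01  1.21 -0.56]
[0.44, 0.68, 11.8, -0.3, 0.1, 0.6]
```

View pics/k1.png

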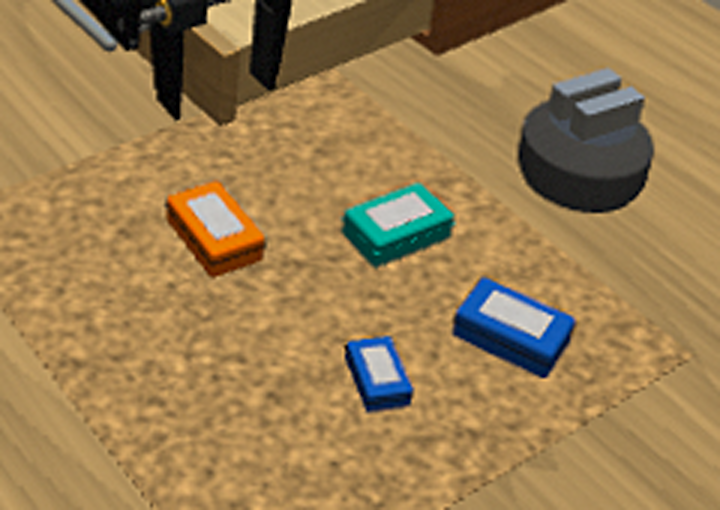

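Call:
arm_command --pt "0.4 0.7 1 0 0 0.5 65" --pt "0.4 0.7 3 0 0 0.5 65" --pt "0.4 0.7 6 0 0 0.5 65" --pt "0.4 0.7 9 0 0 0.5 65" --pt "0.4 0.7 10.7 0 0 0.5 65" --pt "0.4 0.7 11.7 0 0 0.5 65" --pt "0.4 0.7 11.7 0 0 0.5 65" --pt "0.4 0.7 11.7 0 0 0.5 25"

```text
t: 35.7
tool_pos: [0.4533, -0.2439, 0.0091]
tcp_rot: [0.734, 0.679, -0.001, 0.001]
ft_force: [-0.8, 0.4, -0.2]
gripper_width: 0.594
```

Call:
arm_command --pt "0 0 0 0 0 0 25" --pt "0 0 0 0 0 0 25" --pt "0 0 0 0 0 0 25" --pt "0 0 -1 0 0 0 25" --pt "0 0 -4 0 0 0 25" --pt "0 0 -8 0 0 0 25" --pt "0 0 -12 0 0 0 25" --pt "0 0 -13 0 0 0 25"

```text
t: 36.7
tool_pos: [0.4542, -0.2443, 0.1415]
tcp_rot: [0.734, 0.679, -0.0, 0.003]
ft_force: [0.2, 0.4, -1.5]
gripper_width: 0.417
```

```bash
python3 - <<'E'
from h import *
crop("side","k2.png",280,170,520,350,3)
rows([([.655,-.035,.14],Rt(88)),([.655,-.035,.03],Rt(88))])
E
```

```text
t 36.75 tcp [ 0.4539 -0.2441  0.141 ] F [1.  0.3 1.2] w 0.418 xhead 85.6 xdip 0.2 q [-0.6  -0.12  2.02 -0.    1.24 -0.52]
[22.4, 18.44, 0.07, 0.2, 0.2, -2.4]
[22.44, 18.4, 11.07, 0.2, 0.2, -2.4]
```

View pics/k2.png

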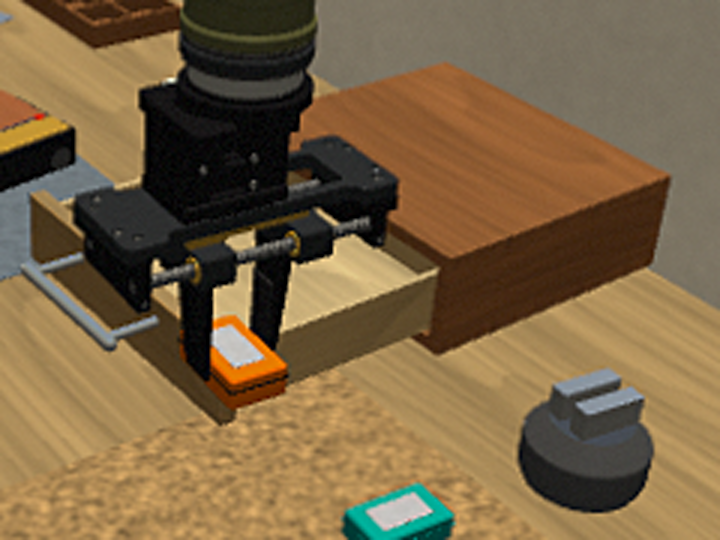

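Call:
arm_command --pt "2 1.7 0 0 0 0 25" --pt "6 5 0 0 0 0 25" --pt "10.5 8.6 0 0 0 -1 25" --pt "15 12.4 0 0 0 -2 25" --pt "19 15.6 0 0 0 -2.4 25" --pt "22 18 0 0 0 -2.4 25" --pt "22.4 18.4 0 0 0 -2.4 25" --pt "22.4 18.4 0 0 0 -2.4 25"

```text
t: 37.75
tool_pos: [0.6522, -0.0341, 0.1354]
tcp_rot: [0.719, 0.695, -0.002, -0.001]
ft_force: [0.3, -0.1, -0.7]
gripper_width: 0.418
```

```bash
python3 - <<'E'
from h import *
crop("side","k3.png",280,150,520,330,3)
rows([([.655,-.035,.03],Rt(88))])
E
```

```text
t 37.8 tcp [ 0.6521 -0.0347  0.1359] F [-0.6 -0.2 -0.1] w 0.418 xhead 88.0 xdip 0.1 q [-0.13  0.19  1.71 -0.    1.24 -0.1 ]
[-0.01, 0.34, 10.59, -0.2, 0.1, -0.0]
```

View pics/k3.png

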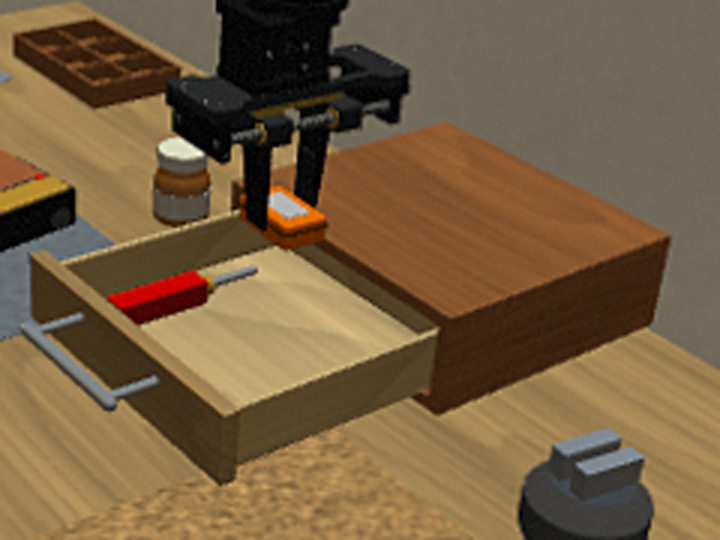

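Call:
arm_command --pt "0 0 2 0 0 0 25" --pt "0 0 5 0 0 0 25" --pt "0 0 7.5 0 0 0 25" --pt "0 0 9 0 0 0 25" --pt "0 0 9.8 0 0 0 25" --pt "0 0 10.2 0 0 0 25" --pt "0 0 10.4 0 0 0 25" --pt "0 0 10.4 0 0 0 25"

```text
t: 38.8
tool_pos: [0.6536, -0.0343, 0.0342]
tcp_rot: [0.719, 0.695, -0.001, 0.0]
ft_force: [-0.5, -1.1, -1.0]
gripper_width: 0.417
```

```bash
python3 chk.py; python3 - <<'E'
from h import *
rows([])
E
```

```text
F [ 0.16  0.31 -0.74] tip [0.6572 0.0677 0.041 ]
t 38.95 tcp [ 0.6536 -0.0343  0.0341] F [-0.5  0.8 -0.8] w 0.415 xhead 88.0 xdip 0.1 q [-0.13  0.3   1.77 -0.    1.07 -0.1 ]
```

Call:
arm_command --pt "0 0 0.2 0 0 0 25" --pt "0 0 0.4 0 0 0 25" --pt "0 0 0.5 0 0 0 25" --pt "0 0 0.5 0 0 0 25" --pt "0 0 0.5 0 0 0 52" --pt "0 0 0.5 0 0 0 52" --pt "0 0 0.5 0 0 0 52" --pt "0 0 -1 0 0 0 52"

```text
t: 39.95
tool_pos: [0.6516, -0.0341, 0.042]
tcp_rot: [0.719, 0.695, -0.002, -0.002]
ft_force: [-0.8, 0.0, -0.5]
gripper_width: 0.516
```

Call:
arm_command --pt "0 0 -4 0 0 0 52" --pt "0 0 -9 0 0 0 52" --pt "0 0 -11 0 0 0 52" --pt "-5 -2 -11 0 0 0 52" --pt "-10 -4 -11 0 0 0 52" --pt "-15 -6 -11 0 0 0 65" --pt "-20 -8 -11 0 0 0 65" --pt "-25 -9.5 -11 0 0 0 65"

```text
t: 40.95
tool_pos: [0.5482, -0.2818, 0.1534]
tcp_rot: [0.719, 0.694, -0.001, -0.001]
ft_force: [0.7, -0.1, -0.4]
gripper_width: 0.647
```

```bash
python3 - <<'E'
from h import *
im=crop("top","l1.png",380,230,530,340,5)
s=manip.snapshot("side");cv2.imwrite("pics/l1s.png",s[130:400,280:600,::-1].repeat(2,0).repeat(2,1))
rows([])
E
```

```text
t 41.05 tcp [ 0.5475 -0.2845  0.1534] F [-0.1  1.  -0. ] w 0.648 xhead 87.7 xdip 0.1 q [-0.56  0.1   1.78 -0.    1.26 -0.52]
```

View pics/l1.png

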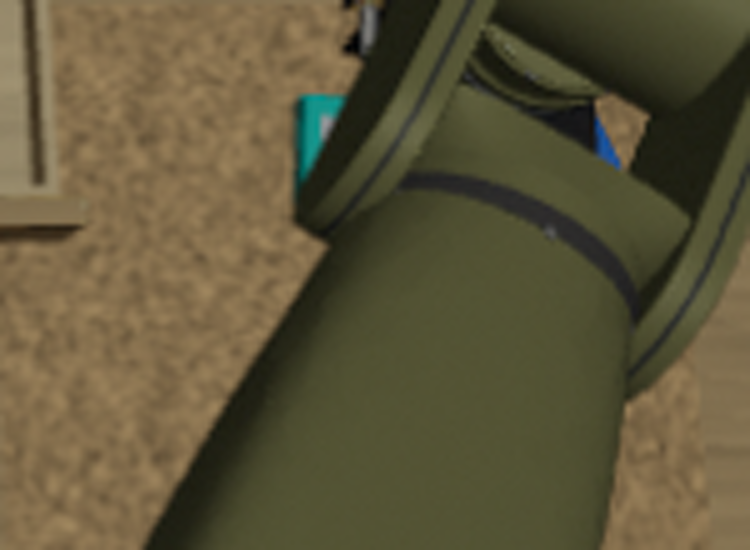

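View pics/l1s.png

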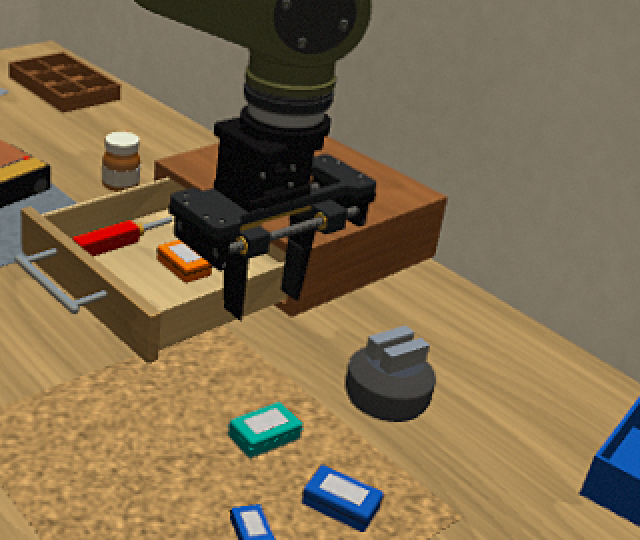

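```bash
python3 - <<'E'
from h import *
im=cv2.imread("pics/j1.png")
sub=im[100:220,470:625].astype(int)
m=(sub.min(2)>120).astype(np.uint8); ys,xs=np.nonzero(m); 
r=cv2.minAreaRect(np.c_[xs+470,ys+100].astype(np.float32)); b=cv2.boxPoints(r); print(r)
f=lambda p:(np.array(p,float)+.5)/5-.5+[380,230]
q=w("top",f(b),.022); print(q.round(4),q.mean(0))
hsv=cv2.cvtColor(im,cv2.COLOR_BGR2HSV)[100:220,470:625]
m=((hsv[...,0]>95)&(hsv[...,0]<125)&(hsv[...,1]>120)&(hsv[...,2]>70)).astype(np.uint8);ys,xs=np.nonzero(m)
r=cv2.minAreaRect(np.c_[xs+470,ys+100].astype(np.float32)); b=cv2.boxPoints(r); q=w("top",f(b),.022); print(r,q.round(4),q.mean(0),np.linalg.norm(np.diff(q,axis=0),axis=1))
d=manip.search_frame("side","case_blue");print(d)
# side label
s=cv2.imread("pics/l1s.png")[460:530,300:385].astype(int); m=(s.min(2)>130); ys,xs=np.nonzero(m); uv=np.array([[(xs.mean()+300+.5)/2-.5+280,(ys.mean()+460+.5)/2-.5+130]]); print(uv,w("side",uv+[.9,.95],.022))
for hd in (158,-22):
  rows([([.553,-.415,.12],Rt(hd)),([.553,-.415,.004],Rt(hd))])
E
```

```text
((553.123779296875, 156.04690551757812), (41.22626876831055, 74.0008544921875), 68.03943634033203)
[[ 0.5567 -0.3956  0.022 ]
 [ 0.5711 -0.4325  0.022 ]
 [ 0.5509 -0.4389  0.022 ]
 [ 0.5366 -0.4021  0.022 ]] [ 0.55382797 -0.41728271  0.022     ]
((550.5291748046875, 156.84725952148438), (76.39431762695312, 122.53861236572266), 67.78240966796875) [[ 0.5599 -0.3794  0.022 ]
 [ 0.5841 -0.4404  0.022 ]
 [ 0.5469 -0.4524  0.022 ]
 [ 0.5229 -0.3916  0.022 ]] [ 0.55347002 -0.41593712  0.022     ] [0.06568916 0.03916392 0.06529053]
[{'position': [0.5475, -0.3148, 0.0222], 'conf': 0.96}, {'position': [0.4561, -0.4056, 0.0154], 'conf': 0.76}, {'position': [0.543, -0.4229, 0.0158], 'conf': 0.72}]
[[451.66137566 374.22222222]] [[ 0.55397177 -0.41717857  0.022     ]]
t 41.1 tcp [ 0.5483 -0.2824  0.1533] F [0.7 0.1 0. ] w 0.651 xhead 87.8 xdip 0.0 q [-0.56  0.1   1.78 -0.    1.26 -0.52]
[-13.23, 1.0, 3.34, -0.1, -0.0, -70.2]
[-13.22, 1.02, 14.94, -0.1, -0.0, -70.2]
t 41.1 tcp [ 0.5483 -0.2824  0.1533] F [0.7 0.1 0. ] w 0.651 xhead 87.8 xdip 0.0 q [-0.56  0.1   1.78 -0.    1.26 -0.52]
[-13.23, 1.0, 3.34, -0.1, 0.1, 109.8]
[-13.22, 1.02, 14.94, -0.1, 0.1, 109.8]
```

```bash
python3 - <<'E'
from h import *
rows([([.554,-.417,.12],Rt(111.5)),([.554,-.417,.004],Rt(111.5))])
E
```

```text
t 41.1 tcp [ 0.5483 -0.2824  0.1533] F [0.7 0.1 0. ] w 0.651 xhead 87.8 xdip 0.0 q [-0.56  0.1   1.78 -0.    1.26 -0.52]
[-13.43, 1.1, 3.34, -0.1, 0.0, -23.7]
[-13.42, 1.13, 14.94, -0.1, 0.0, -23.7]
```

Call:
arm_command --pt "-4 0.3 0 0 0 -8 65" --pt "-8 0.6 1 0 0 -16 65" --pt "-12 1 3 0 0 -23.7 65" --pt "-13.4 1.1 4 0 0 -23.7 65" --pt "-13.4 1.1 4 0 0 -23.7 65" --pt "-13.4 1.1 6 0 0 -23.7 65" --pt "-13.4 1.1 9 0 0 -23.7 65" --pt "-13.4 1.1 11 0 0 -23.7 65"

```text
t: 42.1
tool_pos: [0.5553, -0.4131, 0.042]
tcp_rot: [0.561, 0.828, -0.001, -0.001]
ft_force: [-1.1, -0.2, -0.2]
gripper_width: 0.65
```

```bash
python3 - <<'E'
from h import *
crop("side","m1.png",400,300,520,390,6)
rows([([.554,-.417,.004],Rt(111.5))])
E
```

```text
t 42.15 tcp [ 0.5539 -0.4122  0.039 ] F [-1.4  1.2 -2.1] w 0.648 xhead 111.7 xdip -0.3 q [-0.72  0.37  1.67 -0.    1.11 -1.1 ]
[-0.47, -0.15, 3.5, -0.3, -0.3, 0.2]
```

View pics/m1.png

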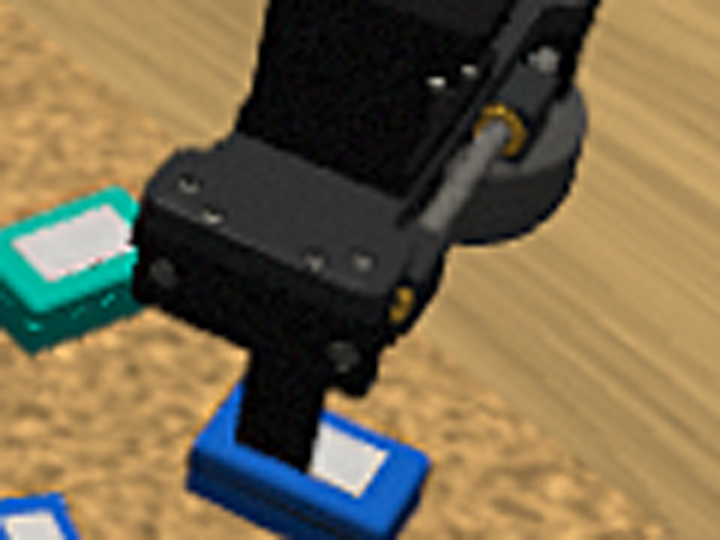

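Call:
arm_command --pt "-0.3 -0.1 1.5 0 0 0 65" --pt "-0.3 -0.1 3 0 0 0 65" --pt "-0.3 -0.1 3.5 0 0 0 65" --pt "-0.3 -0.1 3.5 0 0 0 65" --pt "-0.3 -0.1 3.5 0 0 0 25" --pt "-0.3 -0.1 3.5 0 0 0 25" --pt "-0.3 -0.1 3.5 0 0 0 25" --pt "-0.3 -0.1 3.5 0 0 0 25"

```text
t: 43.15
tool_pos: [0.556, -0.4186, 0.0097]
tcp_rot: [0.561, 0.827, -0.001, 0.0]
ft_force: [-0.6, -0.4, 2.2]
gripper_width: 0.416
```

Call:
arm_command --pt "0 0 0 0 0 0 25" --pt "0 0 -1 0 0 0 25" --pt "0 0 -4 0 0 0 25" --pt "0 0 -8 0 0 0 25" --pt "0 0 -12 0 0 0 25" --pt "0 0 -14 0 0 0 25" --pt "0 0 -14 0 0 0 25" --pt "0 0 -14 0 0 0 25"

```text
t: 44.15
tool_pos: [0.5551, -0.4173, 0.1468]
tcp_rot: [0.561, 0.827, -0.001, -0.002]
ft_force: [-0.5, -0.2, -1.1]
gripper_width: 0.417
```

```bash
python3 - <<'E'
from h import *
crop("side","m2.png",280,170,520,350,3)
rows([([.58,-.095,.14],Rt(90)),([.58,-.095,.03],Rt(90))])
E
```

```text
t 44.2 tcp [ 0.5549 -0.4172  0.1463] F [-0.   0.2 -0.6] w 0.414 xhead 111.7 xdip -0.2 q [-0.72  0.27  1.6  -0.    1.28 -1.1 ]
[29.01, 14.23, 0.67, -0.2, -0.1, 21.7]
[28.98, 14.27, 11.67, -0.2, -0.1, 21.7]
```

View pics/m2.png

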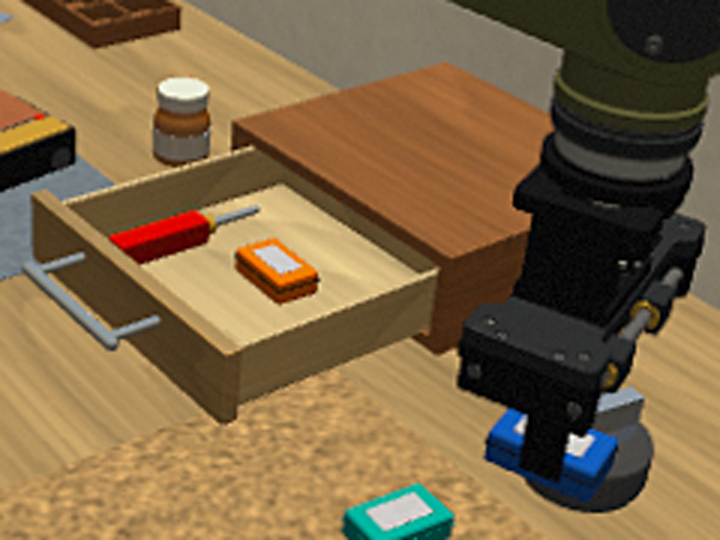

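Call:
arm_command --pt "3 1.5 0 0 0 3 25" --pt "8 4 0 0 0 8 25" --pt "13 6.4 0 0 0 13 25" --pt "18 8.8 0.5 0 0 18 25" --pt "23 11.3 0.5 0 0 21.7 25" --pt "27 13.3 0.5 0 0 21.7 25" --pt "29 14.2 0.6 0 0 21.7 25" --pt "29 14.2 0.6 0 0 21.7 25"

```text
t: 45.2
tool_pos: [0.5801, -0.0951, 0.1412]
tcp_rot: [0.707, 0.708, -0.002, -0.001]
ft_force: [0.8, -0.6, -1.2]
gripper_width: 0.418
```

```bash
python3 - <<'E'
from h import *
crop("side","m3.png",280,150,520,330,3)
rows([([.58,-.095,.03],Rt(90))])
E
```

```text
t 45.25 tcp [ 0.5804 -0.0962  0.1416] F [ 0.7 -0.2 -0.7] w 0.418 xhead 90.0 xdip 0.1 q [-0.25  0.05  1.86 -0.    1.24 -0.25]
[0.14, -0.0, 11.16, -0.2, 0.1, 0.0]
```

View pics/m3.png

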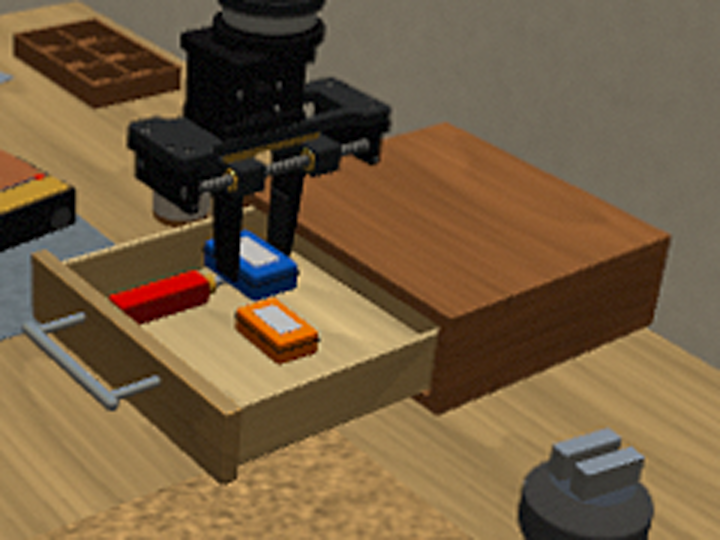

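```bash
python3 - <<'E'
from h import *
g=lambda P:(px("side",P)-[280,150]+.5)*3
print(g([[.6536,-.034,.044],[.58,-.095,.044],[.58,-.127,.022],[.56,-.063,.044],[.60,-.063,.044],[.60,-.063,.022]]))
E
```

```text
[[276.47223874 320.75437689]
 [247.18379212 382.02789668]
 [270.30111974 426.60242257]
 [201.90510865 369.48472063]
 [243.98284745 355.2779578 ]
 [242.42147729 378.63685053]]
```

Call:
arm_command --pt "0.1 0 2 0 0 0 25" --pt "0.1 0 5 0 0 0 25" --pt "0.1 0 8 0 0 0 25" --pt "0.1 0 9.5 0 0 0 25" --pt "0.1 0 10.2 0 0 0 25" --pt "0.1 0 10.6 0 0 0 25" --pt "0.1 0 10.7 0 0 0 25" --pt "0.1 0 10.7 0 0 0 25"

```text
t: 46.25
tool_pos: [0.5813, -0.0954, 0.0366]
tcp_rot: [0.707, 0.707, -0.0, 0.001]
ft_force: [-0.8, -0.3, 0.6]
gripper_width: 0.416
```

```bash
python3 chk.py; python3 - <<'E'
from h import *
rows([])
crop("side","m4.png",280,150,520,330,3)
E
```

```text
F [ 0.07 -0.25 -0.69] tip [0.5811 0.0067 0.0432]
t 46.4 tcp [ 0.5811 -0.0953  0.0363] F [-0.1  0.  -0.5] w 0.419 xhead 90.0 xdip 0.1 q [-0.25  0.17  1.92 -0.    1.05 -0.25]
```

View pics/m4.png

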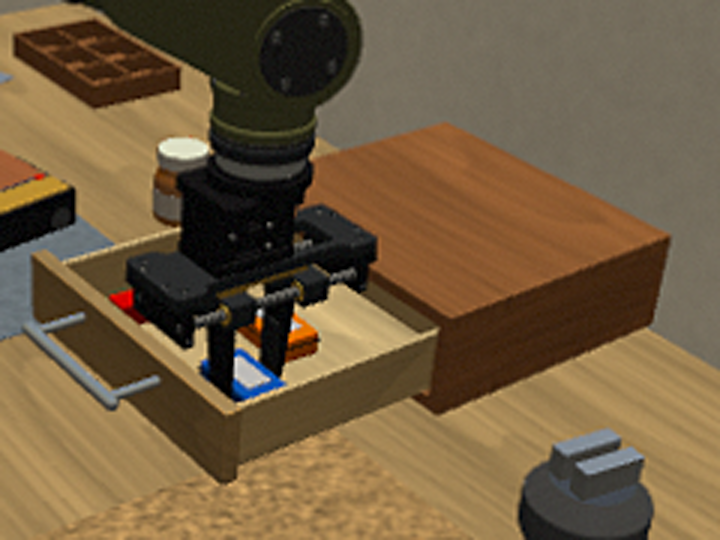

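Call:
arm_command --pt "0 0 0.2 0 0 0 25" --pt "0 0 0.4 0 0 0 25" --pt "0 0 0.6 0 0 0 25" --pt "0 0 0.6 0 0 0 25" --pt "0 0 0.6 0 0 0 25" --pt "0 0 0.6 0 0 0 25" --pt "0 0 0.6 0 0 0 25" --pt "0 0 0.6 0 0 0 25"

```text
t: 47.45
tool_pos: [0.5823, -0.0952, 0.0317]
tcp_rot: [0.707, 0.707, 0.0, 0.001]
ft_force: [-0.9, 1.0, 6.9]
gripper_width: 0.414
```

Call:
arm_command --pt "0 0 0 0 0 0 52" --pt "0 0 0 0 0 0 52" --pt "0 0 0 0 0 0 52" --pt "0 0 -1 0 0 0 52" --pt "0 0 -5 0 0 0 52" --pt "0 0 -9 0 0 0 52" --pt "0 0 -12 0 0 0 52" --pt "0 0 -12 0 0 0 40"

```text
t: 48.45
tool_pos: [0.583, -0.0957, 0.1538]
tcp_rot: [0.707, 0.707, 0.001, 0.003]
ft_force: [0.2, 0.7, 0.1]
gripper_width: 0.465
```

```bash
python3 - <<'E'
from h import *
crop("side","n1.png",280,150,520,330,3)
rows([([.463,-.027,.15],Rt(90.8)),([.463,-.027,.042],Rt(90.8))])
E
```

```text
t 48.5 tcp [ 0.5816 -0.0954  0.1513] F [ 0.2 -0.2 -0.7] w 0.43 xhead 90.0 xdip 0.1 q [-0.25  0.04  1.85 -0.    1.25 -0.25]
[6.83, -11.87, 0.09, 0.1, 0.1, -0.8]
[6.85, -11.88, 10.89, 0.1, 0.1, -0.8]
```

View pics/n1.png

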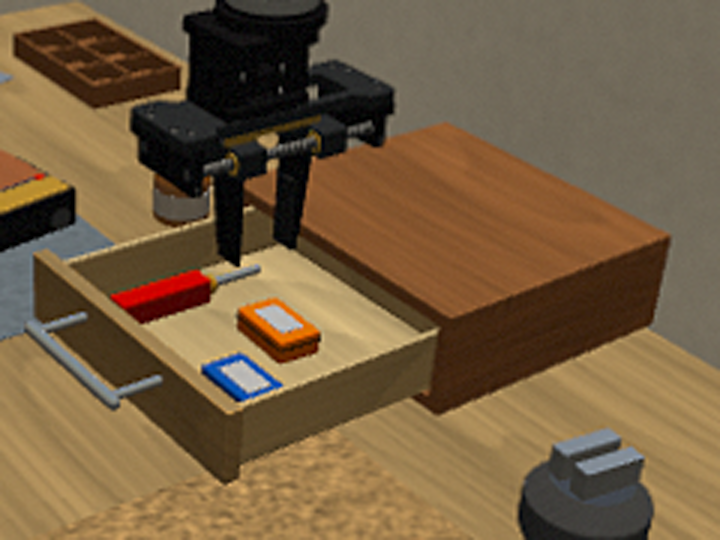

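Call:
arm_command --pt "2 -3 0 0 0 0 40" --pt "4 -7 0 0 0 0 40" --pt "6.8 -11.8 0 0 0 -0.8 40" --pt "6.8 -11.8 0 0 0 -0.8 40" --pt "6.8 -11.8 3 0 0 -0.8 40" --pt "6.8 -11.8 6 0 0 -0.8 40" --pt "6.8 -11.8 9 0 0 -0.8 40" --pt "6.8 -11.8 11 0 0 -0.8 40" --squeeze 25

```text
t: 49.5
tool_pos: [0.4618, -0.0274, 0.037]
tcp_rot: [0.702, 0.712, -0.002, -0.001]
ft_force: [0.3, 0.7, 0.6]
gripper_width: 0.397
```

```bash
python3 - <<'E'
from h import *
crop("side","o1.png",280,150,520,330,3)
rows([([.464,-.027,.042],Rt(90.8))])
E
```

```text
t 49.55 tcp [ 0.4599 -0.0271  0.0347] F [-3.1 -0.5 -1.4] w 0.401 xhead 90.8 xdip -0.0 q [-0.17 -0.11  2.21 -0.    1.05 -0.19]
[0.01, 0.4, -0.74, -0.5, -0.0, -0.0]
```

View pics/o1.png

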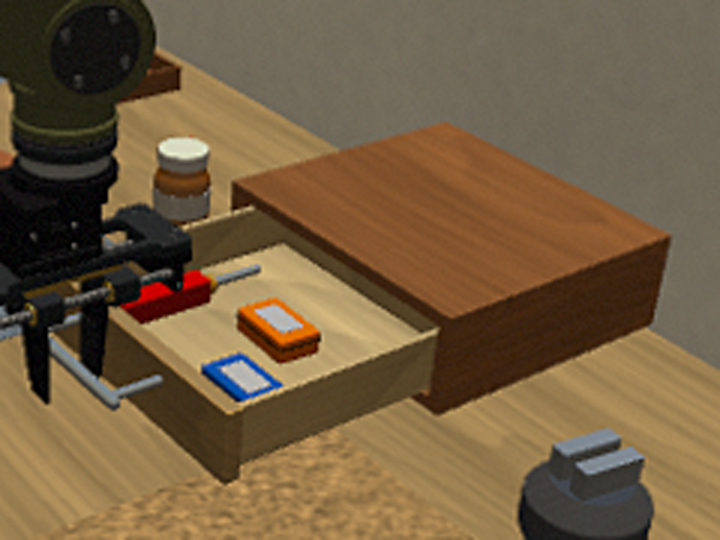

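Straddling the bar. Grip and start pushing gently.

Call:
arm_command --pt "0 0.2 -0.5 0 0 0 5" --pt "0 0.3 -0.5 0 0 0 5" --pt "0 0.3 -0.5 0 0 0 5" --pt "0 0.3 -0.5 0 0 0 5" --pt "0 0.3 -0.5 0 0 0 5" --pt "0 0.4 -0.5 0 0 0 5" --pt "0 0.8 -0.5 0 0 0 5" --pt "0 1.4 -0.5 0 0 0 5"

```text
t: 50.55
tool_pos: [0.4775, -0.0272, 0.0458]
tcp_rot: [0.702, 0.712, -0.001, 0.001]
ft_force: [-1.5, 0.6, 5.7]
gripper_width: 0.108
```

```bash
python3 - <<'E'
from h import *
rows([([.64,-.0247,.04],Rt(90.8))])
E
```

```text
t 50.55 tcp [ 0.4775 -0.0272  0.0458] F [-1.5  0.6  5.7] w 0.108 xhead 90.8 xdip 0.1 q [-0.17 -0.09  2.17 -0.    1.06 -0.18]
[0.02, 16.26, 0.58, 0.0, 0.1, -0.0]
```

Call:
arm_command --pt "0 0.8 0.3 0 0 0 5" --pt "0 1.8 0.3 0 0 0 5" --pt "0 2.9 0.3 0 0 0 5" --pt "0 4 0.3 0 0 0 5" --pt "0 5.1 0.3 0 0 0 5" --pt "0 6.2 0.3 0 0 0 5" --pt "0 7.3 0.3 0 0 0 5" --pt "0 8.4 0.3 0 0 0 5"

```text
t: 51.55
tool_pos: [0.5643, -0.0256, 0.0458]
tcp_rot: [0.702, 0.712, 0.002, 0.002]
ft_force: [-2.0, 3.5, 15.7]
gripper_width: 0.108
```

Call:
arm_command --pt "0 0.9 0 0 0 0 5" --pt "0 1.8 0 0 0 0 5" --pt "0 2.7 0 0 0 0 5" --pt "0 3.6 0 0 0 0 5" --pt "0 4.4 0 0 0 0 5" --pt "0 5.1 0 0 0 0 5" --pt "0 5.6 0 0 0 0 5" --pt "0 5.9 0 0 0 0 5"

```text
t: 52.55
tool_pos: [0.6231, -0.0245, 0.0458]
tcp_rot: [0.702, 0.712, 0.002, 0.002]
ft_force: [-1.6, 2.8, 14.5]
gripper_width: 0.106
```

```bash
python3 - <<'E'
from h import *
crop("side","p1.png",280,130,520,310,3)
rows([])
E
```

```text
t 52.6 tcp [ 0.6234 -0.0245  0.0458] F [ 0.2  1.7 12.9] w 0.106 xhead 90.8 xdip 0.0 q [-0.13  0.22  1.84  0.    1.07 -0.14]
```

View pics/p1.png

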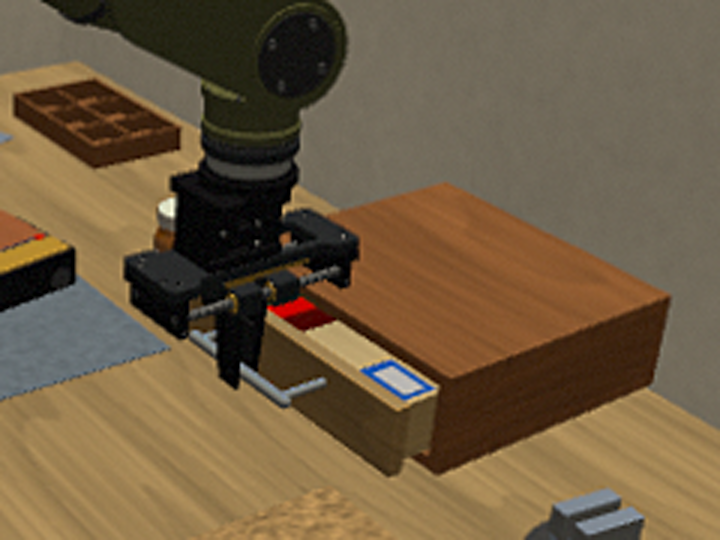

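Call:
arm_command --pt "0 0.3 -0.2 0 0 0 5" --pt "0 0.7 -0.4 0 0 0 5" --pt "0 1.1 -0.4 0 0 0 5" --pt "0 1.5 -0.4 0 0 0 5" --pt "0 1.9 -0.4 0 0 0 5" --pt "0 2.2 -0.4 0 0 0 5" --pt "0 2.5 -0.4 0 0 0 5" --pt "0 2.7 -0.4 0 0 0 5"

```text
t: 53.6
tool_pos: [0.6473, -0.024, 0.0458]
tcp_rot: [0.702, 0.712, -0.0, -0.0]
ft_force: [-0.0, 3.1, 5.6]
gripper_width: 0.109
```

Call:
arm_command --pt "0 0.1 0 0 0 0 5" --pt "0 0.2 0 0 0 0 5" --pt "0 0.3 0 0 0 0 5" --pt "0 0.4 0 0 0 0 5" --pt "0 0.5 0 0 0 0 5" --pt "0 0.6 0 0 0 0 5" --pt "0 0.7 0 0 0 0 5" --pt "0 0.8 0 0 0 0 5"

```text
t: 54.6
tool_pos: [0.6552, -0.0239, 0.0458]
tcp_rot: [0.702, 0.712, -0.0, -0.0]
ft_force: [-1.8, 3.7, 5.4]
gripper_width: 0.109
```

Call:
arm_command --pt "0 0.1 0 0 0 0 5" --pt "0 0.2 0 0 0 0 5" --pt "0 0.3 0 0 0 0 5" --pt "0 0.4 0 0 0 0 5" --pt "0 0.5 0 0 0 0 5" --pt "0 0.6 0 0 0 0 5" --pt "0 0.7 0 0 0 0 5" --pt "0 0.7 0 0 0 0 5"

```text
t: 55.6
tool_pos: [0.659, -0.0238, 0.0458]
tcp_rot: [0.702, 0.712, -0.003, -0.003]
ft_force: [-12.1, 3.4, 13.6]
gripper_width: 0.108
```

Call:
arm_command --pt "0 -0.15 0 0 0 0 35" --pt "0 -0.15 0 0 0 0 35" --pt "0 -0.15 0 0 0 0 35" --pt "0 -0.15 0 0 0 0 35" --pt "0 -0.2 -1 0 0 0 35" --pt "0 -0.2 -4 0 0 0 35" --pt "0 -0.2 -8 0 0 0 35" --pt "0 -0.2 -12 0 0 0 35"

```text
t: 56.6
tool_pos: [0.6599, -0.0244, 0.1674]
tcp_rot: [0.702, 0.712, -0.001, 0.0]
ft_force: [0.6, 0.3, -0.2]
gripper_width: 0.35
```

Call:
arm_command --pt "0 -3 -2 0 0 0 35" --pt "0 -8 -4 0 0 0 35" --pt "0 -13 -5 0 0 0 35" --pt "0 -18 -5 0 0 0 35" --pt "0 -23 -5 0 0 0 35" --pt "0 -27 -5 0 0 0 35" --pt "0 -28 -5 0 0 0 35" --pt "0 -28 -5 0 0 0 35"

```text
t: 57.6
tool_pos: [0.3804, -0.0283, 0.2167]
tcp_rot: [0.702, 0.712, -0.0, 0.001]
ft_force: [-0.3, -0.0, 0.8]
gripper_width: 0.351
```

```bash
python3 - <<'E'
from h import *
s=manip.snapshot("side");cv2.imwrite("pics/q1s.png",s[:,:,::-1])
im=manip.snapshot("top");cv2.imwrite("pics/q1.png",im[:,:,::-1])
cv2.imwrite("pics/q1d.png",cv2.resize(im[80:260,260:420],None,fx=4,fy=3,interpolation=2)[:,:,::-1])
rows([])
E
```

```text
t 57.7 tcp [ 0.3809 -0.0282  0.2164] F [ 0.2  0.1 -0.2] w 0.349 xhead 90.8 xdip 0.1 q [-0.21 -0.53  2.2  -0.    1.47 -0.23]
```

View pics/q1s.png

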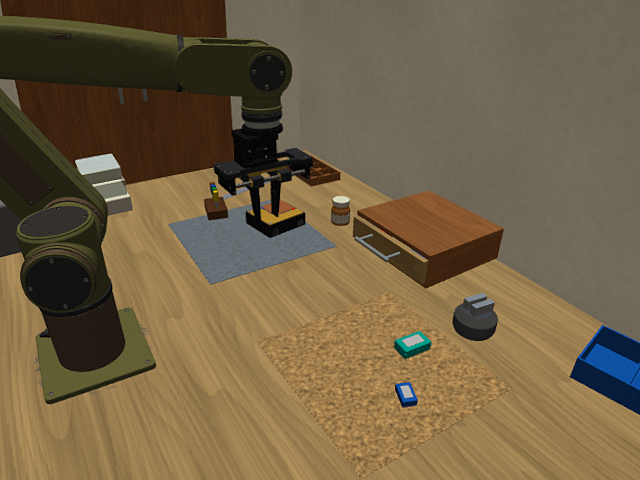

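View pics/q1.png

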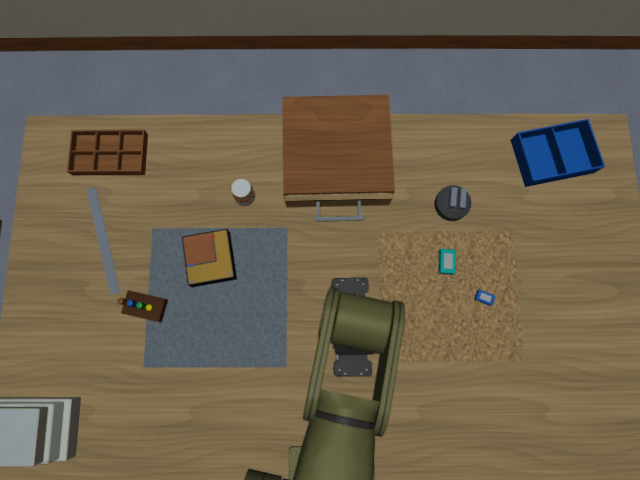

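```bash
python3 - <<'E'
from h import *
crop("side","q2.png",340,190,440,290,6)
im=manip.snapshot("top");cv2.imwrite("pics/q2d.png",cv2.resize(im[180:230,270:410],None,fx=5,fy=5,interpolation=2)[:,:,::-1])
E
```

```text
(no output)
```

View pics/q2.png

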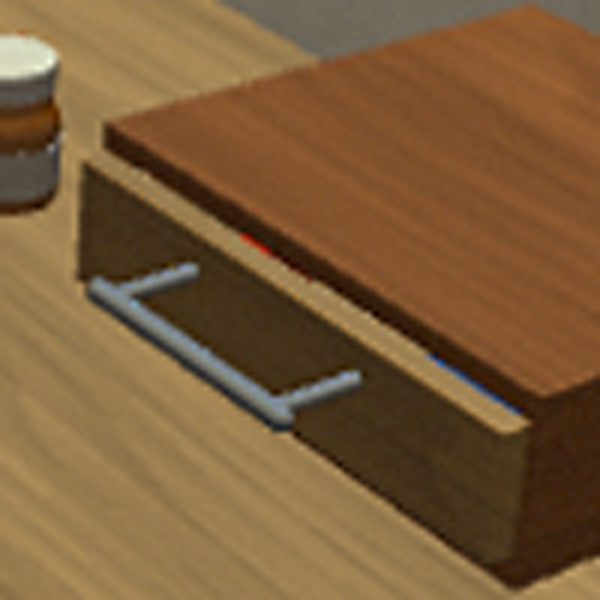

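View pics/q2d.png

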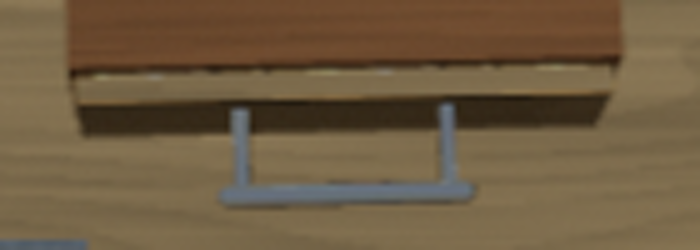

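```bash
python3 - <<'E'
from h import *
f=lambda p:(np.array(p,float)+.5)/5-.5+[270,180]
print(w("top",f([(222,196),(472,190)]),.058), "before open meas .6268; panel", w("top",f([(78,104),(612,93)]),.068))
im=manip.snapshot("top")
E
```

```text
[[ 0.65792312  0.03837995  0.058     ]
 [ 0.66066436 -0.0891589   0.058     ]] before open meas .6268; panel [[ 0.70393125  0.11157486  0.068     ]
 [ 0.70891646 -0.16080928  0.068     ]]
```

```bash
python3 - <<'E'
from rig import manip
print(manip.close_job())
E
```

```text
the job is handed in; nothing more can be done
None
```

The joint is burnished, everything that belongs in the drawer is inside it, and the drawer is shut. I handed the job in at about 58 s of the 210 s allowed.

- **Burnishing:** I drew the tip along the joint from the blue dot, round the corner, to the red dot. It moved at about 20 mm/s with light contact of roughly 2–5 N. The side camera showed it on the line at every point I checked, within about 1 mm by my estimate.
- **Drawer:** I set the burnisher down, pulled the drawer to its stop, and laid the burnisher and two cases inside. I then slid it shut slowly, at about 1 cm/s at the end, until it met its stop.
- **Cases:** Only the orange one and the larger blue one were there. I left the turquoise one and the small blue one. The orange case was knocked a few centimetres aside during the run, so I measured it again before picking it up.

**Last checks:**
- The handle bar moved 0.197 m from stop to stop, the drawer's full travel. After I let go, the top camera put it at x ≈ 0.659 m, which matches shut.
- Before shutting, the side view showed all three items lying flat below the drawer walls. Afterwards, a sliver of red and blue still showed in the gap between the drawer front and the cabinet roof.
- The jar, vise and rack looked unmoved, and the arm was clear of everything.

The wrist force rose to about 16 N while I was pushing the drawer, because I was bearing down slightly on the bar. I corrected this before the drawer closed.

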